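# Snap the driver board onto its standoffs

## Robot

A 7-joint arm with a two-finger parallel gripper is mounted at the origin on the work surface. World frame = base frame: x ahead of the robot, y to its left, z up, the work surface at z = 0. Lengths are in m, angles in rad, forces in N, time in s.
With the tool pointing down it reaches from about 0.35 to 0.9 m from the base axis. Payload 19.9 kg.
Tool frame: the origin (TCP) lies on the centre line of the jaws, within the pads' length; the fingertips stand 17 mm ahead of it and the grasp point (between the pads) lies 2 mm behind it; z points along the fingers, y is the line along which they close (so a half turn about z gives the same grasp; the last joint's range is limited). The gripper opens to 85 mm and grips with 20 to 120 N. Pads are 22 mm wide; open, the fingers measure 114 mm over their backs; the gripper's body (76 mm by 85 mm) begins 54 mm behind the grasp point. The pads swing forward as they close: fully open they stand 13 mm farther back than shut.
Start: joints at [1.276, 0.417, -0.01, 1.614, 0.005, 1.111, -0.053], TCP at [0.157, -0.605, 0.248] pointing down, gripper open.
Joint ranges: [-2.81, 2.81], [-0.39, 2.02], [-1.27, 1.25], [0.06, 2.57], [-1.19, 4.33], [0.19, 2], [-2.82, 2.82]. Speed limits (rad/s): [1.89, 1.89, 2.39, 2.39, 3.01, 3.01, 3.01].

## Interface

Orientations are given as [roll, pitch, yaw] about the fixed x, y, z axes, in that order (R = Rz(yaw) Ry(pitch) Rx(roll)).
In Python, from workcell import get_obs, get_image, camera_info, hand_in gives the robot as it stands.
- The arm moves only by the tool jog_arm, never from a script. Its argument "steps" is a list of rows, each an object with "delta_pos": the shift along the tool's x, y, z each as a share of 40 cm, from -1 to 1, a list of three; "rot": the turn, a rotation vector about the tool's x, y, z each as a share of pi/2 rad, from -1 to 1, a list of three. A call has 1 to 12 rows; each row shifts and turns the commanded pose from where the row before left it, along the tool's axes as they then stand; what a row does not reach is not made up. A row lasts 1/12 s, in which the tool goes at most 41.7 mm and 7.16 degrees, less where a joint would pass 70% of its speed; a pose out of reach is approached as far as the arm can. A call with a number of a shift or a turn outside -1 to 1 is refused whole. A call with a gripper value outside its range is refused whole. "jaw" is the opening, from 0 (shut) to 1 (fully open), set as the call begins (left out, the last holds). The fingers move at their own pace and stop on an object; "grip_force" is the grip in N (left out, the last holds). Time passes only in rows, so rows that do not move let the fingers close. It gives the time, the measured TCP pose, the force, the opening and the grip force at its end, in the units of the state.
- get_obs(): the state, without advancing time (a new reading comes with each control period).
- get_image(name): name is "side" or "top"; returns (picture, depth): 384x512x3 uint8, red, green, blue; 384x512 float32, m along the optical axis (not along the pixel's ray), 0 where there is no reading.
- camera_info(name): a dict with "vertical_fov" (degrees; the focal length in pixels is half the picture's height over the tangent of half this angle, whatever the lens; pixels are square), "cx", "cy" (the principal point, pixels), "position" and "attitude" of the camera in the world. Camera axes: x right, y up, looking along -z (the intrinsics and any distortion apply to the point x, -y, -z); pixel columns grow to the right and rows downward; lengths in m; the calibration is good to about 2 mm. A picture is of the moment at which its call begins. camera_info takes no time and is no camera call.
- hand_in(): hands the job in; it is judged then, once.
The state is a dict: "time_s": time; "qpos": joint angles; "qvel": joint speeds; "joint_torque": joint torques, N m; "ee_pos": TCP position; "ee_rot": TCP orientation; "contact_force": force on the tool from outside, world axes, zero at the start; "wrist_torque": the same for the moment, N m; "finger_gap": finger opening in m; "grasp_force": force on a finger pad.
Only numpy, scipy, OpenCV 4.12 (cv2) and the standard library are available. Lean on these libraries where they do the work, as an engineer would, in place of code of your own. Each camera call takes 0.05 s, during which the arm holds its last target. There are 200 camera calls.

## Task

Somebody has left a loose solenoid valve lying between the four standoffs of the pneumatic panel: put it in the empty parts bin. Then set the circuit board over the standoffs, the way round that its cut-out corner clears the brass fitting, and press it down beside each post until all four have clicked through and the board is fully home. Leave the other things on the bench and panel where they are.

Things in the scene. Friction and masses are not known exactly. Their poses are not given: they have to be found in the camera images.
- panel: Pneumatic panel: galvanised plate, top 20 mm above the bench, fixed. Origin: centre of the board bay at bench level, z up. Plate spans x -110..260, y -85..260 mm. Four black barbed standoffs in the bay. Brass fitting 17 mm across, 40 mm tall on the plate at (67, -32). Fixed valves 42 mm tall at x 155..255, y -53..103; filter-regulators 96 mm tall along y 165..250, all on the plate.
- board: Circuit board, green, 150 (x) x 100 (y) x 3 mm, 0.28 kg, lying component side up. Origin: centre of that outline on the underside, z up. The corner at x over 52, y under -14 mm is cut out: it fits one way only, x and y along the panel's. Four 10 mm square holes. 16 mm tall parts at x -73..-61, y -24..26; x 61..73, y -9..33; x 37..53, y -10..16; the rest bare but for the black module.
- module (a point): Black module on the board, where to grip it: 60 (x) x 34 (y) mm, from 3 to 31 mm above the board's underside. This point is the centre of its top, at (-5, 6, 31) mm in the board's frame.
- loose_valve: Solenoid valve 100 x 26 mm, 34 to 38 mm tall, 0.22 kg, lying flat on the panel plate between the four standoffs. Origin: centre of its underside (20 mm above the bench at the start), z up; x along its length towards the coil (coil at x 14..50, 24 mm wide, 30 mm tall; black body at x -50..14, 26 mm wide). Grip the body across y, near x = -12 mm.
- bin: Open blue parts bin, outside 170 (x) x 130 (y) x 55 mm, walls 4 mm, floor 4 mm thick, empty, fixed on the bench. Origin: centre of its underside, z up.
- post_a (a point): Standoff a at (-65, 40) mm in the panel's frame. This point: centre of its 18 mm wide shoulder, 42 mm above the bench, where the board's underside ends up. Above it a pointed post, tip 14.5 mm higher, with sprung barbs 14 mm across on its +x and -x sides: a board just laid on rests 7 to 9 mm too high; a push of 8 to 13 N beside the post takes it past the barbs, which click out and hold it (the far corner may tip up 5 mm).
- hole_a (a point): Board hole a, for standoff a: its centre on the board's underside, at (-65, 40, 0) mm in the board's frame. Bare place beside it to press on: (-40, 40) mm, 25 mm from the hole along x towards the middle.
- post_b (a point): Standoff b at (-65, -38) mm in the panel's frame. This point: centre of its 18 mm wide shoulder, 42 mm above the bench, where the board's underside ends up. Above it a pointed post, tip 14.5 mm higher, with sprung barbs 14 mm across on its +x and -x sides: a board just laid on rests 7 to 9 mm too high; a push of 8 to 13 N beside the post takes it past the barbs, which click out and hold it (the far corner may tip up 5 mm).
- hole_b (a point): Board hole b, for standoff b: its centre on the board's underside, at (-65, -38, 0) mm in the board's frame. Bare place beside it to press on: (-40, -38) mm, 25 mm from the hole along x towards the middle.
- post_c (a point): Standoff c at (65, 40) mm in the panel's frame. This point: centre of its 18 mm wide shoulder, 42 mm above the bench, where the board's underside ends up. Above it a pointed post, tip 14.5 mm higher, with sprung barbs 14 mm across on its +x and -x sides: a board just laid on rests 7 to 9 mm too high; a push of 8 to 13 N beside the post takes it past the barbs, which click out and hold it (the far corner may tip up 5 mm).
- hole_c (a point): Board hole c, for standoff c: its centre on the board's underside, at (65, 40, 0) mm in the board's frame. Bare place beside it to press on: (40, 40) mm, 25 mm from the hole along x towards the middle.
- post_d (a point): Standoff d at (40, -38) mm in the panel's frame. This point: centre of its 18 mm wide shoulder, 42 mm above the bench, where the board's underside ends up. Above it a pointed post, tip 14.5 mm higher, with sprung barbs 14 mm across on its +x and -x sides: a board just laid on rests 7 to 9 mm too high; a push of 8 to 13 N beside the post takes it past the barbs, which click out and hold it (the far corner may tip up 5 mm).
- hole_d (a point): Board hole d, for standoff d: its centre on the board's underside, at (40, -38, 0) mm in the board's frame. Bare place beside it to press on: (15, -38) mm, 25 mm from the hole along x towards the middle.
- sealant: Bystander, to be left alone: jar of thread sealant, 40 mm wide, 70 mm tall, standing beside the circuit board. Origin: centre of its underside.
- carton: Bystander, to be left alone: closed cardboard carton 75 x 110 x 60 mm. Origin: centre of its underside.
- wrench: Bystander, to be left alone: steel wrench, 180 mm long, lying on the bench. Origin: middle of its underside.
- clevis: Bystander, to be left alone: steel clevis bracket 80 x 50 mm, 44 mm tall, on the bench near the robot. Origin: centre of its underside.
- spare_valve: Bystander, to be left alone: a second solenoid valve, same make as loose_valve, lying on the bench outside the panel. Origin: centre of its underside.
- gauge: Bystander, to be left alone: loose pressure gauge, 44 mm disc 24 mm high, lying on the panel plate beside the bay on its +y side. Origin: centre of its underside.
- driver: Bystander, to be left alone: screwdriver 150 mm long, lying on the panel plate beyond the bay's +x edge. Origin: middle of its underside.
There are look-alikes about, which are no part of the job. What is shaped like the bin but green is not meant.

How it is judged:
By the outcome, as a careful person would: the job done as asked, in the order asked, and still so for the second after the job is handed in, with the robot touching nothing.
It also fails if it takes over 72 s, if anything falls off the work surface, if the arm or the gripper's body presses on something with over 40 N, if the wrist force passes 120 N, or if a joint passes its speed limit or range.

## Working session

There is one attempt and no reset: what is moved stays moved. The work goes in short steps, Python scripts to look and compute and a tool call to move; the robot and the scene stay as the last step left them, time stands still between calls to the robot, and variables do not carry over. Pictures are saved under pics/ and viewed, at most 10 in all, crops included, and the job is handed in when it is done.

Besides the shell and the picture viewer there is one more tool, called in YAML: its name, and indented under it one key for each argument. jog_arm: Moves the arm, as the interface text tells. Its arguments: {"type":"object","properties":{"steps":{"type":"array","items":{"type":"object","properties":{"delta_pos":{"type":"array","items":{"type":"number"}},"rot":{"type":"array","items":{"type":"number"}}}}},"jaw":{"type":"number"},"grip_force":{"type":"number"}},"required":["steps"]}

```bash
mkdir -p pics; ls
python3 - <<'E'
from workcell import *
import cv2,numpy as np
for n in("side","top"):
    im,d=get_image(n); np.savez(f"{n}0.npz",im=im,d=d)
    cv2.imwrite(f"pics/{n}0.png",cv2.resize(im[:,:,::-1],(800,600),interpolation=cv2.INTER_CUBIC)); print(n,camera_info(n),(d>0).mean())
print(get_obs())
E
```

```text
pics
side {'vertical_fov': 51.16091635365534, 'cx': 248.67790053783713, 'cy': 188.1460455787369, 'position': array([0.0195135 , 0.65451123, 0.89865399]), 'attitude': array([ 7.96964156e-01,  1.73798697e-03, -2.58890609e+00])} 0.9960835774739584
top {'vertical_fov': 57.056729889288135, 'cx': 256.5023136504502, 'cy': 193.50013871771975, 'position': array([ 0.35893052, -0.05978477,  1.19987428]), 'attitude': array([ 0.09892903,  0.00692982, -1.55883763])} 0.9959004720052084
{'time_s': 0.1, 'qpos': array([ 1.27551673,  0.4179083 , -0.01032661,  1.61409396,  0.00472796,
        1.11070295, -0.05299291]), 'qvel': array([-0.00136488, -0.00327566, -0.00131586, -0.00232395, -0.00129243,
        0.00043926, -0.00021054]), 'joint_torque': array([-8.58479816e-04, -8.65825796e+01,  6.78899847e-01, -4.35637343e+01,
        1.90490292e-02,  5.00627808e-03,  4.43511033e-05]), 'ee_pos': array([ 0.15684279, -0.60470498,  0.24773486]), 'ee_rot': array([-3.14050804e+00,  1.00620753e-04,  2.53828659e-01]), 'contact_force': array([ 1.13949986, -0.50006037, -0.27881223]), 'wrist_torque': array([-0.00783263,  0.00892138,  0.02005853]), 'grasp_force': 0.0, 'finger_gap': 0.08527715232802824}
```

View pics/top0.png

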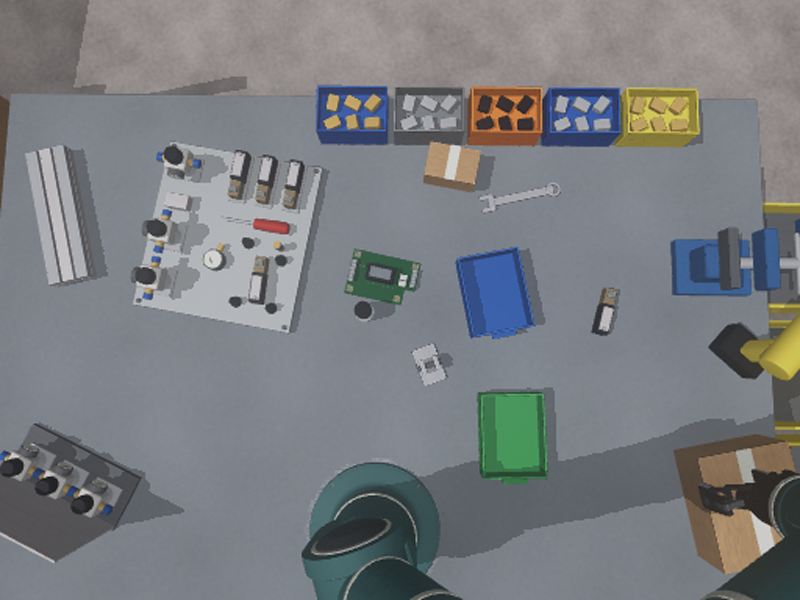

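View pics/side0.png

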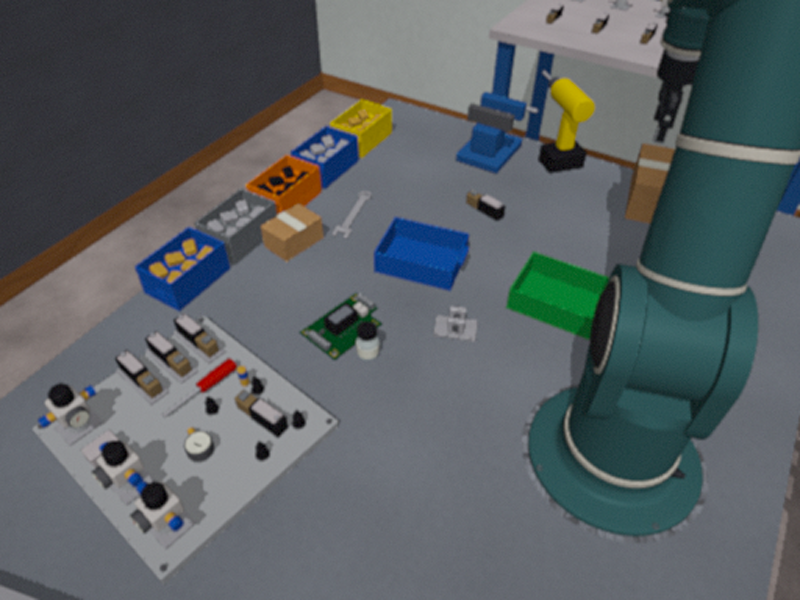

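```bash
cat > h.py <<'E'
import numpy as np,cv2
from scipy.spatial.transform import Rotation as R
from workcell import *
def cam(n):
    c=camera_info(n); return c['cx'],c['cy'],192/np.tan(np.radians(c['vertical_fov']/2)),R.from_euler('xyz',c['attitude']).as_matrix(),np.array(c['position'])
def cloud(n,d):
    cx,cy,f,M,p=cam(n); v,u=np.mgrid[:384,:512]
    P=np.stack([(u-cx)/f*d,-(v-cy)/f*d,-d],-1)@M.T+p
    P[d<=0]=np.nan; return P
def proj(n,X):
    cx,cy,f,M,p=cam(n); q=(np.asarray(X)-p)@M; return np.stack([cx-f*q[...,0]/q[...,2],cy+f*q[...,1]/q[...,2]],-1)
def plane(n,uv,z):   # pixel -> world at height z
    cx,cy,f,M,p=cam(n); uv=np.asarray(uv,float); r=np.stack([(uv[...,0]-cx)/f,-(uv[...,1]-cy)/f,-np.ones(uv.shape[:-1])],-1)@M.T
    return p+r*((z-p[2])/r[...,2])[...,None]
E
python3 - <<'E'
from h import *
out=[]
for n in("top","side"):
    z=np.load(n+"0.npz"); P=cloud(n,z['d']); im=z['im']
    bench=plane(n,[[0,0]],0)
    hsv=cv2.cvtColor(im,cv2.COLOR_RGB2HSV)
    def bl(mask,nm):
        k,l,s,c=cv2.connectedComponentsWithStats(mask.astype(np.uint8))
        for i in range(1,k):
            if s[i,4]>150:
                q=P[l==i]; print(n,nm,c[i].round(1),s[i,4],'mean',np.nanmedian(q,0).round(4),'z5/95',np.nanpercentile(q[:,2],[5,50,95]).round(4))
    inb=(P[...,0]>.3)&(P[...,0]<.9)
    bl((hsv[...,0]>50)&(hsv[...,0]<85)&(hsv[...,1]>80)&inb,'green')
    bl((hsv[...,0]>100)&(hsv[...,0]<125)&(hsv[...,1]>150)&inb,'blue')
    pl=inb&(abs(P[...,2]-.02)<.006)&(P[...,1]>0)
    bl(pl,'plate')
    fl=(abs(P[...,0]-.45)<.02)&(abs(P[...,1])<.02);print('bench z',np.nanmedian(P[fl][:,2]))
# ortho crops: scale 1mm -> px, at z=.038 board region & panel
def ortho(n,x0,x1,y0,y1,z,s):
    im=np.load(n+"0.npz")['im']; xs=np.arange(x1,x0,-1/s/1000); ys=np.arange(y1,y0,-1/s/1000)
    Y,X=np.meshgrid(ys,xs); uv=proj(n,np.stack([X,Y,np.full_like(X,z)],-1)).astype(np.float32)
    return cv2.remap(im,uv[...,0],uv[...,1],cv2.INTER_CUBIC)[:,:,::-1]
a=[np.hstack([ortho(n,.38,.66,.08,.38,.045,1.33),]) for n in("top","side")]
cv2.imwrite("pics/orth_panel.png",np.hstack(a)); 
a=[ortho(n,.36,.56,-.12,.13,.003,1.5) for n in("top","side")]
cv2.imwrite("pics/orth_board.png",np.hstack(a)); print(a[0].shape)
E
```

```text
top green [243.6 177.7] 681 mean [ 0.523  -0.0036  0.0024] z5/95 [-0.0017  0.0024  0.006 ]
top blue [232.5  74. ] 157 mean [0.8868 0.035  0.0417] z5/95 [0.0374 0.0417 0.0771]
top blue [374.3  76.8] 266 mean [ 0.8826 -0.451   0.0418] z5/95 [0.0372 0.0418 0.0752]
top blue [316.3 188.9] 1851 mean [ 0.4952 -0.2527  0.0036] z5/95 [-0.0004  0.0036  0.0537]
top plate [148.  155.3] 7723 mean [0.5992 0.3284 0.0194] z5/95 [0.0157 0.0194 0.0236]
bench z 0.00026098049549849733
side green [218.  211.2] 443 mean [0.5182 0.0205 0.0032] z5/95 [0.0004 0.0032 0.0119]
side blue [322.   54.1] 553 mean [ 0.7724 -1.3389  0.0021] z5/95 [-0.1474  0.0021  0.1356]
side blue [344.9  60.5] 348 mean [ 0.7879 -1.8054 -0.3539] z5/95 [-0.5416 -0.3539 -0.1913]
side blue [312.5  94.5] 755 mean [ 0.5388 -0.6667  0.0287] z5/95 [0.0142 0.0287 0.0946]
side blue [216.  101.9] 439 mean [ 0.8344 -0.4307  0.047 ] z5/95 [0.0107 0.047  0.0733]
side blue [269.5 161.6] 1950 mean [ 0.4988 -0.2631  0.0225] z5/95 [0.0024 0.0225 0.0545]
side blue [122.8 177. ] 962 mean [0.835  0.0798 0.044 ] z5/95 [0.0091 0.044  0.0729]
side plate [120.9 284.3] 11974 mean [0.5819 0.3529 0.0197] z5/95 [0.0169 0.0197 0.0234]
bench z 0.0005035560182950483
(301, 375, 3)
```

Run:
```python
import cv2,numpy as np
a=cv2.imread('pics/orth_panel.png');b=cv2.imread('pics/orth_board.png');print(a.shape,b.shape)
w=800;r=np.zeros((600,800,3),np.uint8);a=a[:300];r[:a.shape[0],:min(800,a.shape[1])]=a[:300,:800];bb=b[:600-300];r[300:300+bb.shape[0],:min(800,b.shape[1])]=bb[:,:800]
if a.shape[0]<300: print('short',a.shape)
cv2.imwrite('pics/o1.png',r)
```

```text
(373, 798, 3) (301, 750, 3)
```

View pics/o1.png

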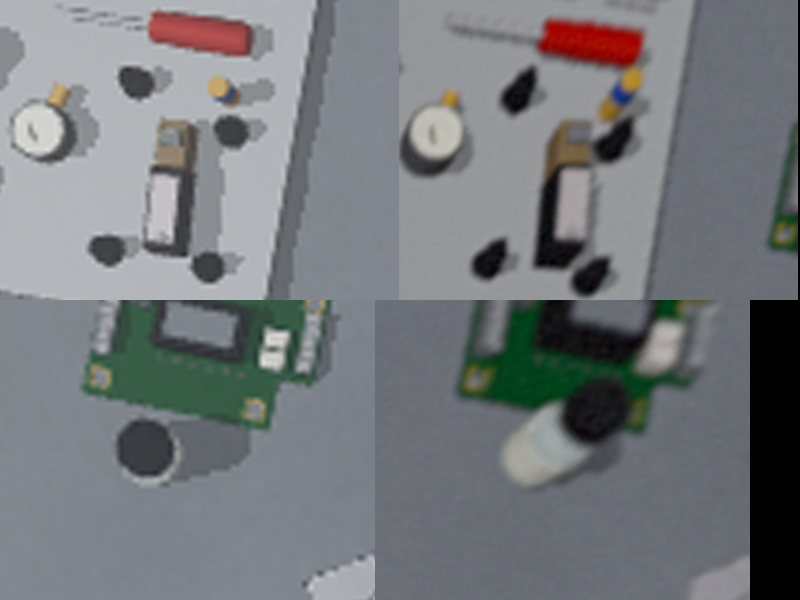

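```bash
cat > fit.py <<'E'
from h import *
from scipy.optimize import minimize
S=8
def cover(n,polys,roi):
    u0,v0,u1,v1=roi; m=np.zeros(((v1-v0)*S,(u1-u0)*S),np.uint8)
    for X,hull in polys:
        q=((proj(n,X)-[u0-.5,v0-.5])*S-.5)
        if hull: q=cv2.convexHull(q.astype(np.float32))[:,0]
        cv2.fillPoly(m,[np.round(q*16).astype(np.int32)],1,shift=4)
    return cv2.resize(m.astype(np.float32),None,fx=1/S,fy=1/S,interpolation=cv2.INTER_AREA)
def tf(p,L):
    c,s=np.cos(p[2]),np.sin(p[2]); L=np.asarray(L,float)/1000
    return np.stack([p[0]+c*L[...,0]-s*L[...,1],p[1]+s*L[...,0]+c*L[...,1],L[...,2]],-1)
t=np.linspace(0,2*np.pi,24,endpoint=False)
def circ(x,y,r,z): return np.stack([x+r*np.cos(t),y+r*np.sin(t),0*t+z],-1)
def run(model,data,p0,fixz=True):  # data: list of (n,soft,weight,roi)
    def cost(p): return sum((w*(cover(n,model(p),roi)-m)**2).sum() for n,m,w,roi in data)
    best=None
    for k in range(3):
        r=minimize(cost,p0,method='Nelder-Mead',options=dict(initial_simplex=np.array([p0]+[np.array(p0)+d for d in np.diag([.006,.006,.04])*(.5**k)]),xatol=1e-5,fatol=1e-3)); p0=r.x
    return r.x,r.fun
def soft(g,lo,hi): return np.clip((g.astype(float)-lo)/(hi-lo),0,1)
def roi_of(n,X,pad=6):
    q=proj(n,X).reshape(-1,2); a=np.floor(q.min(0)-pad).astype(int);b=np.ceil(q.max(0)+pad).astype(int); return [max(a[0],0),max(a[1],0),min(b[0],512),min(b[1],384)]
posts=[(-65,40),(-65,-38),(65,40),(40,-38)]
def post_model(p): return [(tf(p,np.vstack([circ(x,y,9,42),circ(x,y,1,56.5),circ(x,y,9,20)])),True) for x,y in posts]
outline=[(-75,-50,3),(52,-50,3),(52,-14,3),(75,-14,3),(75,50,3),(-75,50,3)]
E
python3 - <<'E'
from fit import *
I={n:np.load(n+"0.npz")['im'] for n in("top","side")}
def o2w(px,py): return np.array([.66-py/1330,.38-px/1330])
# panel posts
c=o2w(135,82);a=o2w(107,249); yaw=-.167
p0=np.array([*((c+a)/2-np.array([np.cos(yaw)*0-np.sin(yaw)*.040,.040*np.cos(yaw)])),yaw]);print('p0',p0)
def data_posts(n):
    D=[];g=cv2.cvtColor(I[n],cv2.COLOR_RGB2GRAY)
    full=tf(p0,np.array([[x,y,z] for x,y in posts for z in(20,57)])); roi=roi_of(n,full,14)
    u0,v0,u1,v1=roi; s=1-soft(g[v0:v1,u0:u1],35,160)
    w=np.zeros(s.shape)
    for x,y in posts:
        q=proj(n,tf(p0,np.vstack([circ(x,y,15,42),circ(x,y,9,57),circ(x,y,11,20)]))); h=cv2.convexHull((q-[u0,v0]).astype(np.float32)); cv2.fillConvexPoly(w,h.astype(np.int32),1)
    s=np.where(s>.55,1,np.clip((s-.3)/.25,0,1)*0+ (s>.55))
    return (n,s,w,roi)
for ns in(["top"],["side"],["top","side"]):
    r=run(post_model,[data_posts(n) for n in ns],p0);print('posts',ns,r[0].round(4),round(r[1],1))
# plate edges via depth/color: plate gray brighter than bench
pe=[]
for n in I:
    print(n,'bench col',I[n][tuple(proj(n,[.40,.0,0]).round().astype(int)[::-1])],'plate col',I[n][tuple(proj(n,tf(p0,[-85,-60,20])).round().astype(int)[::-1])])
# board
b0=np.array([.523,-.0036,-1.78])
def board_model(p): return [(tf(p,outline),False),(tf(p,[(-35,-11,31),(25,-11,31),(25,23,31),(-35,23,31),(-35,-11,3),(25,-11,3),(25,23,3),(-35,23,3)]),True)]+[(tf(p,[(x,y,z) for x in xs for y in ys for z in(3,19)]),True) for xs,ys in[((-73,-61),(-24,26)),((61,73),(-9,33)),((37,53),(-10,16))]]
for n in I:
    roi=roi_of(n,tf(b0,outline),14);u0,v0,u1,v1=roi;im=I[n][v0:v1,u0:u1].astype(int)
    lab=cv2.cvtColor(I[n],cv2.COLOR_RGB2LAB)[v0:v1,u0:u1].astype(int)
    gm=(lab[...,1]<119).astype(np.uint8)
    bl=(im.max(-1)<70)|(im.min(-1)>150)
    s=cv2.morphologyEx(gm,cv2.MORPH_CLOSE,np.ones((5,5)))
    # only outline vs green mask; ignore tall parts and jar
    ow=[(tf(b0,outline),False)]
    w=np.ones(s.shape)
    for X,h in board_model(b0)[1:]:
        q=cv2.convexHull((proj(n,X)-[u0,v0]).astype(np.float32)); m=np.zeros(s.shape,np.uint8);cv2.fillConvexPoly(m,q.astype(np.int32),1);w[cv2.dilate(m,np.ones((5,5)))>0]=0
    # jar
    jx=np.array([.435,.03]); 
    jq=plane("top",[[232,200]],.0)[0]
    X=np.vstack([np.stack([jq[0]+.026*np.cos(t),jq[1]+.026*np.sin(t),0*t+z],-1) for z in(0,.072)])
    q=cv2.convexHull((proj(n,X)-[u0,v0]).astype(np.float32)); m=np.zeros(s.shape,np.uint8);cv2.fillConvexPoly(m,q.astype(np.int32),1);w[m>0]=0
    r=run(lambda p:[(tf(p,outline),False)],[(n,s.astype(float),w,roi)],b0);print('board',n,r[0].round(4),round(r[1],1),s.sum(),w.mean())
    cv2.imwrite(f'pics/m_{n}.png',cv2.resize(np.hstack([s*255,(w*255).astype(np.uint8),gm*255]),None,fx=4,fy=4))
# valve via height in both clouds
for n in I:
    P=cloud(n,np.load(n+"0.npz")['d'])
    vm=np.linalg.norm(P[...,:2]-(p0[:2]),axis=-1)<.065
    for lab,x in(('hi',.033),):
        L=(P-[p0[0],p0[1],0]); 
        q=P[vm&(P[...,2]>.045)&(P[...,2]<.07)]
        (cx,cy),(w,h),ang=cv2.minAreaRect((q[:,:2]*1000).astype(np.float32)); print('valve',n,len(q),cx,cy,w,h,ang,np.percentile(q[:,2],[5,25,50,75,95]).round(4))
    # bin rim
    q=P[(abs(P[...,0]-.495)<.12)&(abs(P[...,1]+.2527)<.12)&(P[...,2]>.048)&(P[...,2]<.062)]
    print('bin',n,cv2.minAreaRect((q[:,:2]*1000).astype(np.float32)),np.median(q[:,2]))
E
```

```text
p0 [ 0.52891492  0.24957904 -0.167     ]
posts ['top'] [ 0.531   0.2538 -0.1673] 16.4
posts ['side'] [ 0.5291  0.2547 -0.1706] 21.7Traceback (most recent call last):
  File "<stdin>", line 17, in <module>
  File "fit.py", line 20, in run
    r=minimize(cost,p0,method='Nelder-Mead',options=dict(initial_simplex=np.array([p0]+[np.array(p0)+d for d in np.diag([.006,.006,.04])*(.5**k)]),xatol=1e-5,fatol=1e-3)); p0=r.x
    res = _minimize_neldermead(fun, x0, args, callback, bounds=bounds,
                               **options)
    fxr = func(xr)
    fx = function(np.copy(x), *(wrapper_args + args))
  File "fit.py", line 17, in cost
    def cost(p): return sum((w*(cover(n,model(p),roi)-m)**2).sum() for n,m,w,roi in data)
                        ~~~^^^^^^^^^^^^^^^^^^^^^^^^^^^^^^^^^^^^^^^^^^^^^^^^^^^^^^^^^^^^^^
  File "fit.py", line 17, in <genexpr>
    def cost(p): return sum((w*(cover(n,model(p),roi)-m)**2).sum() for n,m,w,roi in data)
                                ~~~~~^^^^^^^^^^^^^^^^
  File "fit.py", line 7, in cover
    q=((proj(n,X)-[u0-.5,v0-.5])*S-.5)
        ~~~~^^^^^
  File "h.py", line 11, in proj
    cx,cy,f,M,p=cam(n); q=(np.asarray(X)-p)@M; return np.stack([cx-f*q[...,0]/q[...,2],cy+f*q[...,1]/q[...,2]],-1)
                ~~~^^^
  File "h.py", line 5, in cam
    c=camera_info(n); return c['cx'],c['cy'],192/np.tan(np.radians(c['vertical_fov']/2)),R.from_euler('xyz',c['attitude']).as_matrix(),np.array(c['position'])
ValueError: time passes only in moves, steps and waits
```

```bash
python3 - <<'E'
s=open('h.py').read()
s=s.replace("def cam(n):\n    c=camera_info(n); return","""INFO={'side':dict(vertical_fov=51.16091635365534,cx=248.67790053783713,cy=188.1460455787369,position=[0.0195135,0.65451123,0.89865399],attitude=[7.96964156e-01,1.73798697e-03,-2.58890609]),
'top':dict(vertical_fov=57.056729889288135,cx=256.5023136504502,cy=193.50013871771975,position=[0.35893052,-0.05978477,1.19987428],attitude=[0.09892903,0.00692982,-1.55883763])}
def cam(n):
    c=INFO[n]; return""")
open('h.py','w').write(s)
E
cat > meas.py <<'E'
from fit import *
def data_posts(n,I,p0):
    g=cv2.cvtColor(I[n],cv2.COLOR_RGB2GRAY)
    roi=roi_of(n,tf(p0,np.array([[x,y,z] for x,y in posts for z in(20,57)])),14)
    u0,v0,u1,v1=roi; s=(g[v0:v1,u0:u1]<92).astype(float); w=np.zeros(s.shape)
    for x,y in posts:
        q=proj(n,tf(p0,np.vstack([circ(x,y,15,42),circ(x,y,9,57),circ(x,y,11,20)]))); h=cv2.convexHull((q-[u0,v0]).astype(np.float32)); cv2.fillConvexPoly(w,h.astype(np.int32),1)
    return (n,s,w,roi)
tall=[(((-35,25),(-11,23)),31),(((-73,-61),(-24,26)),19),(((61,73),(-9,33)),19),(((37,53),(-10,16)),19)]
def data_board(n,I,b0,zb=0,jar=None):
    sh=np.array([0,0,zb*1000]); roi=roi_of(n,tf(b0,np.array(outline)+sh),14);u0,v0,u1,v1=roi
    lab=cv2.cvtColor(I[n],cv2.COLOR_RGB2LAB)[v0:v1,u0:u1].astype(int)
    s=cv2.morphologyEx((lab[...,1]<119).astype(np.uint8),cv2.MORPH_CLOSE,np.ones((5,5))); w=np.ones(s.shape)
    Xs=[tf(b0,np.array([(x,y,z) for x in xs for y in ys for z in(3,h)])+sh) for (xs,ys),h in tall]
    if jar is not None: Xs.append(np.vstack([np.stack([jar[0]+.026*np.cos(t),jar[1]+.026*np.sin(t),0*t+z],-1) for z in(0,.072)]))
    for X in Xs:
        q=cv2.convexHull((proj(n,X)-[u0,v0]).astype(np.float32)); m=np.zeros(s.shape,np.uint8);cv2.fillConvexPoly(m,q.astype(np.int32),1);w[cv2.dilate(m,np.ones((5,5)))>0]=0
    return (n,s.astype(float),w,roi),lambda p:[(tf(p,np.array(outline)+sh),False)]
E
python3 - <<'E'
from meas import *
I={n:np.load(n+"0.npz")['im'] for n in("top","side")}
p0=np.array([.530,.2543,-.169])
for ns in(["top"],["side"],["top","side"]):
    r=run(post_model,[data_posts(n,I,p0) for n in ns],p0);print('posts',ns,r[0].round(4),round(r[1],1))
b0=np.array([.523,-.0036,-1.78]); jar=plane("top",[[235,202]],.0)[0];print('jar',jar)
D=[]
for n in I:
    d,m=data_board(n,I,b0,0,jar); D.append(d); r=run(m,[d],b0);print('board',n,r[0].round(4),round(r[1],1))
print('both',run(m,D,b0)[0].round(4))
for n in I:
    P=cloud(n,np.load(n+"0.npz")['d'])
    vm=np.linalg.norm(P[...,:2]-(p0[:2]),axis=-1)<.062
    q=P[vm&(P[...,2]>.045)&(P[...,2]<.07)]
    L=q[:,:2]-p0[:2];c,s=np.cos(p0[2]),np.sin(p0[2]);L=np.stack([c*L[:,0]+s*L[:,1],-s*L[:,0]+c*L[:,1]],-1)*1000
    L2=L[(abs(L[:,1])<28)]; print('valve panel frame',n,len(L2),cv2.minAreaRect(L2.astype(np.float32)),np.percentile(q[:,2],[5,25,50,75,95]).round(4))
    q=P[(abs(P[...,0]-.495)<.12)&(abs(P[...,1]+.2527)<.12)&(P[...,2]>.048)&(P[...,2]<.062)]
    print('bin',n,cv2.minAreaRect((q[:,:2]*1000).astype(np.float32)),np.median(q[:,2]).round(4))
    for nm,z in(('plate',(.014,.026)),):
        m=((P[...,2]>z[0])&(P[...,2]<z[1])&(P[...,0]>.3)&(P[...,0]<.85)&(P[...,1]>.1)).astype(np.uint8)
        m=cv2.morphologyEx(m,cv2.MORPH_OPEN,np.ones((5,5)));k,l,st,_=cv2.connectedComponentsWithStats(m);i=1+st[1:,4].argmax()
        print('plate',n,cv2.minAreaRect((P[l==i][:,:2]*1000).astype(np.float32)),'expect ctr',tf(p0,[75,87.5,20]).round(4))
    # red fittings: module top check
    m=tf(b0,[-5,6,31]); q=P[np.linalg.norm(P[...,:2]-m[:2],axis=-1)<.012]; print('module top z',np.nanmedian(q[:,2]))
E
```

```text
posts ['top'] [ 0.531   0.2536 -0.1678] 18.7
posts ['side'] [ 0.5289  0.2554 -0.171 ] 35.0
posts ['top', 'side'] [ 0.5299  0.2548 -0.1704] 66.0
jar [0.44798987 0.02286574 0.        ]
board top [ 0.5324 -0.008  -1.7792] 7.2
board side [ 0.5299 -0.0084 -1.7868] 4.8
both [ 0.5317 -0.0084 -1.776 ]
valve panel frame top 241 ((-10.272354125976562, -3.434480667114258), (98.78910064697266, 28.008920669555664), 3.405707359313965) [0.0466 0.0508 0.0535 0.0561 0.0591]
bin top ((493.6957702636719, -248.54638671875), (181.13418579101562, 130.6207733154297), 11.422828674316406) 0.0534
plate top ((620.3277587890625, 328.08758544921875), (345.4749450683594, 369.9437561035156), 80.28262329101562) expect ctr [0.6186 0.3279 0.02  ]
module top z 0.03063598532773537
valve panel frame side 342 ((-11.53594970703125, -2.688692092895508), (99.75916290283203, 27.953079223632812), 3.4760332107543945) [0.0473 0.0505 0.0544 0.0565 0.0587]
bin side ((491.08758544921875, -247.7677001953125), (181.44056701660156, 138.31771850585938), 10.832162857055664) 0.0529
plate side ((618.6027221679688, 328.53070068359375), (345.9676513671875, 373.18402099609375), 80.1922836303711) expect ctr [0.6186 0.3279 0.02  ]
module top z 0.02955284337181363
```

Panel, board, valve and bin are located; both views agree to about 2 mm.

- **Taken for the valve:** the valve in the bay at top (259,280), the spare valve at (605,310), and three fixed valves at (240-292,175). I choose (259,280), which lies between the posts. The ortho crop confirms it, with the coil towards +x.
- **Taken for the bin:** the blue empty bin at (495,292), the green bin at (512,435), and the blue full bins at (352,112) and (583,112). I choose (495,292).

jog_arm:
  steps:
    - {"delta_pos": [0,0,0],"rot": [0,0,0.058]}
    - {"delta_pos": [0,0,0],"rot": [0,0,0.058]}
    - {"delta_pos": [0,0,0],"rot": [0,0,0.058]}
    - {"delta_pos": [0,0,0],"rot": [0,0,0.058]}
    - {"delta_pos": [0.07,-0.0565,0]}
    - {"delta_pos": [0.07,-0.0565,0]}
    - {"delta_pos": [0.07,-0.0565,0]}
    - {"delta_pos": [0.07,-0.0565,0]}
    - {"delta_pos": [0.07,-0.0565,0]}
    - {"delta_pos": [0.07,-0.0565,0]}
    - {"delta_pos": [0.07,-0.0565,0]}
    - {"delta_pos": [0.07,-0.0565,0]}
  jaw: 0.7

```text
invalid input
```

```bash
cat > go.py <<'E'
import sys,numpy as np
from workcell import get_obs
from scipy.spatial.transform import Rotation as R
def go(x,y,z,yaw,n=10):
    o=get_obs();p=o['ee_pos'];M=R.from_euler('xyz',o['ee_rot']).as_matrix()
    T=R.from_euler('xyz',[np.pi,0,yaw]).as_matrix(); rv=R.from_matrix(M.T@T).as_rotvec()
    d=np.array([x,y,z])-p
    print('t',round(o['time_s'],2),'at',p.round(4),'rpy',o['ee_rot'].round(4),'q7',o['qpos'][6].round(3),'F',o['contact_force'].round(1),'gap',round(o['finger_gap'],4),'gf',round(o['grasp_force'],1))
    print('rot total share',(rv/(np.pi/2)).round(4),'rows>=',int(np.ceil(np.abs(rv).max()/.12)),'| pos/row after rot, n=%d'%n,(T.T@d/.4/n).round(4),'before rot',(M.T@d/.4/n).round(4),'mm/row',(np.linalg.norm(d)*1000/n).round(1))
if __name__=='__main__':
    a=[float(v) for v in sys.argv[1:]]; go(*a[:4],n=int(a[4]) if len(a)>4 else 10)
E
python3 go.py .507 .2547 .25 -.11 20
```

```text
t 0.1 at [ 0.1568 -0.6047  0.2477] rpy [-3.1405e+00  1.0000e-04  2.5380e-01] q7 -0.053 F [ 1.1 -0.5 -0.3] gap 0.0853 gf 0.0
rot total share [-7.000e-04  2.000e-04  2.316e-01] rows>= 4 | pos/row after rot, n=20 [ 0.0317 -0.1116 -0.0003] before rot [ 0.0693 -0.093  -0.0002] mm/row 46.4
```

jog_arm:
  steps:
    - {"delta_pos": [0,0,0],"rot": [0,0,0.058]}
    - {"delta_pos": [0,0,0],"rot": [0,0,0.058]}
    - {"delta_pos": [0,0,0],"rot": [0,0,0.058]}
    - {"delta_pos": [0,0,0],"rot": [0,0,0.058]}
    - {"delta_pos": [0.07,-0.0565,0],"rot": [0,0,0]}
    - {"delta_pos": [0.07,-0.0565,0],"rot": [0,0,0]}
    - {"delta_pos": [0.07,-0.0565,0],"rot": [0,0,0]}
    - {"delta_pos": [0.07,-0.0565,0],"rot": [0,0,0]}
    - {"delta_pos": [0.07,-0.0565,0],"rot": [0,0,0]}
    - {"delta_pos": [0.07,-0.0565,0],"rot": [0,0,0]}
    - {"delta_pos": [0.07,-0.0565,0],"rot": [0,0,0]}
    - {"delta_pos": [0.07,-0.0565,0],"rot": [0,0,0]}
  jaw: 0.7

```text
time_s: 1.1
ee_pos: [0.4007, -0.4487, 0.2481]
ee_rot: [-3.141, 0.0, -0.111]
contact_force: [-0.1, -0.4, -0.7]
finger_gap: 0.06
grasp_force: 0.0
```

```bash
python3 go.py .507 .2547 .20 -.11 22
```

```text
t 1.1 at [ 0.4007 -0.4487  0.2481] rpy [-3.1413e+00  4.0000e-04 -1.1070e-01] q7 -0.908 F [-0.1 -0.4 -0.7] gap 0.06 gf 0.0
rot total share [-0.0002  0.0002 -0.0004] rows>= 1 | pos/row after rot, n=22 [ 0.0032 -0.0808  0.0055] before rot [ 0.0032 -0.0808  0.0055] mm/row 32.4
```

Tracking is accurate, so I'll travel to above the valve.

jog_arm:
  steps:
    - {"delta_pos": [0.003,-0.09,0.005],"rot": [0,0,0]}
    - {"delta_pos": [0.003,-0.09,0.005],"rot": [0,0,0]}
    - {"delta_pos": [0.003,-0.09,0.005],"rot": [0,0,0]}
    - {"delta_pos": [0.003,-0.09,0.005],"rot": [0,0,0]}
    - {"delta_pos": [0.003,-0.09,0.005],"rot": [0,0,0]}
    - {"delta_pos": [0.003,-0.09,0.005],"rot": [0,0,0]}
    - {"delta_pos": [0.003,-0.09,0.005],"rot": [0,0,0]}
    - {"delta_pos": [0.003,-0.09,0.005],"rot": [0,0,0]}
    - {"delta_pos": [0.003,-0.09,0.005],"rot": [0,0,0]}
    - {"delta_pos": [0.003,-0.09,0.005],"rot": [0,0,0]}
    - {"delta_pos": [0.003,-0.09,0.005],"rot": [0,0,0]}
    - {"delta_pos": [0.003,-0.09,0.005],"rot": [0,0,0]}

```text
time_s: 2.1
ee_pos: [0.4613, -0.0205, 0.2242]
ee_rot: [3.142, 0.0, -0.111]
contact_force: [1.9, -0.6, -0.1]
finger_gap: 0.0599
grasp_force: 0.0
```

```bash
python3 go.py .507 .2547 .16 -.11 10
```

```text
t 2.1 at [ 0.4613 -0.0205  0.2242] rpy [ 3.1415e+00  1.0000e-04 -1.1080e-01] q7 -1.767 F [ 1.9 -0.6 -0.1] gap 0.0599 gf 0.0
rot total share [ 0.      0.     -0.0005] rows>= 1 | pos/row after rot, n=10 [ 0.0038 -0.0696  0.016 ] before rot [ 0.0038 -0.0697  0.016 ] mm/row 28.6
```

jog_arm:
  steps:
    - {"delta_pos": [0.0038,-0.0696,0.016],"rot": [0,0,0]}
    - {"delta_pos": [0.0038,-0.0696,0.016],"rot": [0,0,0]}
    - {"delta_pos": [0.0038,-0.0696,0.016],"rot": [0,0,0]}
    - {"delta_pos": [0.0038,-0.0696,0.016],"rot": [0,0,0]}
    - {"delta_pos": [0.0038,-0.0696,0.016],"rot": [0,0,0]}
    - {"delta_pos": [0.0038,-0.0696,0.016],"rot": [0,0,0]}
    - {"delta_pos": [0.0038,-0.0696,0.016],"rot": [0,0,0]}
    - {"delta_pos": [0.0038,-0.0696,0.016],"rot": [0,0,0]}
    - {"delta_pos": [0.0038,-0.0696,0.016],"rot": [0,0,0]}
    - {"delta_pos": [0.0038,-0.0696,0.016],"rot": [0,0,0]}
    - {"delta_pos": [0,0,0],"rot": [0,0,0]}

```text
time_s: 3.02
ee_pos: [0.5063, 0.2579, 0.159]
ee_rot: [-3.14, 0.002, -0.106]
contact_force: [-1.3, 0.1, 0.1]
finger_gap: 0.0598
grasp_force: 0.0
```

```bash
python3 go.py .507 .2547 .042 -.11 10
```

```text
t 3.02 at [0.5063 0.2579 0.159 ] rpy [-3.1398e+00  2.0000e-03 -1.0570e-01] q7 -2.395 F [-1.3  0.1  0.1] gap 0.0598 gf 0.0
rot total share [-0.0012  0.0013  0.0027] rows>= 1 | pos/row after rot, n=10 [0.0003 0.0008 0.0293] before rot [0.0003 0.0008 0.0293] mm/row 11.7
```

jog_arm:
  steps:
    - {"delta_pos": [0,0,0.03],"rot": [0,0,0]}
    - {"delta_pos": [0,0,0.03],"rot": [0,0,0]}
    - {"delta_pos": [0,0,0.03],"rot": [0,0,0]}
    - {"delta_pos": [0,0,0.03],"rot": [0,0,0]}
    - {"delta_pos": [0,0,0.03],"rot": [0,0,0]}
    - {"delta_pos": [0,0,0],"rot": [0,0,0]}
    - {"delta_pos": [0,0,0],"rot": [0,0,0]}

```text
time_s: 3.6
ee_pos: [0.507, 0.2525, 0.0996]
ee_rot: [3.141, 0.001, -0.111]
contact_force: [-0.2, -0.2, 0.0]
finger_gap: 0.0598
grasp_force: 0.0
```

```bash
python3 go.py .507 .2547 .042 -.11 5
python3 - <<'E'
from h import *
im,d=get_image("side"); cv2.imwrite("pics/s1.png",cv2.resize(im[190:330,90:270,::-1],None,fx=4,fy=4,interpolation=cv2.INTER_CUBIC))
E
```

```text
t 3.6 at [0.507  0.2525 0.0996] rpy [ 3.141e+00  1.300e-03 -1.108e-01] q7 -2.43 F [-0.2 -0.2  0. ] gap 0.0598 gf 0.0
rot total share [ 0.0004  0.0008 -0.0005] rows>= 1 | pos/row after rot, n=5 [-0.0001 -0.0011  0.0288] before rot [-0.0001 -0.0011  0.0288] mm/row 11.5
```

View pics/s1.png

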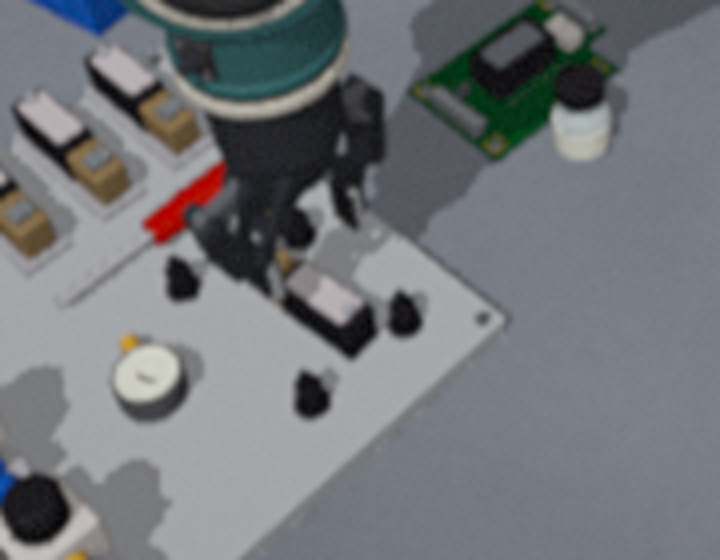

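The crop shows the fingers straddling the valve body, its label near (330,290), with the posts clear at (400,310) and (312,390). Descending.

jog_arm:
  steps:
    - {"delta_pos": [0,-0.001,0.024],"rot": [0,0,0]}
    - {"delta_pos": [0,-0.001,0.024],"rot": [0,0,0]}
    - {"delta_pos": [0,-0.001,0.024],"rot": [0,0,0]}
    - {"delta_pos": [0,-0.001,0.024],"rot": [0,0,0]}
    - {"delta_pos": [0,-0.001,0.024],"rot": [0,0,0]}
    - {"delta_pos": [0,0,0.024],"rot": [0,0,0]}
    - {"delta_pos": [0,0,0],"rot": [0,0,0]}
    - {"delta_pos": [0,0,0],"rot": [0,0,0]}

```text
time_s: 4.32
ee_pos: [0.5072, 0.2548, 0.0421]
ee_rot: [3.141, 0.001, -0.11]
contact_force: [0.9, 0.2, -0.3]
finger_gap: 0.06
grasp_force: 0.0
```

jog_arm:
  steps:
    - {"delta_pos": [0,0,0],"rot": [0,0,0]}
    - {"delta_pos": [0,0,0],"rot": [0,0,0]}
    - {"delta_pos": [0,0,0],"rot": [0,0,0]}
    - {"delta_pos": [0,0,0],"rot": [0,0,0]}
    - {"delta_pos": [0,0,0],"rot": [0,0,0]}
    - {"delta_pos": [0,0,0],"rot": [0,0,0]}
    - {"delta_pos": [0,0,0],"rot": [0,0,0]}
    - {"delta_pos": [0,0,0],"rot": [0,0,0]}
  jaw: 0
  grip_force: 50

```text
time_s: 4.98
ee_pos: [0.508, 0.255, 0.0434]
ee_rot: [-3.141, -0.001, -0.111]
contact_force: [-2.1, -0.9, 6.8]
finger_gap: 0.0253
grasp_force: 49.9
```

jog_arm:
  steps:
    - {"delta_pos": [0,0,-0.03],"rot": [0,0,0]}
    - {"delta_pos": [0,0,-0.07],"rot": [0,0,0]}
    - {"delta_pos": [0,0,-0.09],"rot": [0,0,0]}
    - {"delta_pos": [0,0,-0.09],"rot": [0,0,0]}
    - {"delta_pos": [0,0,-0.07],"rot": [0,0,0]}
    - {"delta_pos": [0,0,-0.03],"rot": [0,0,0]}
    - {"delta_pos": [0,0,0],"rot": [0,0,0]}

```text
time_s: 5.57
ee_pos: [0.5086, 0.2553, 0.1981]
ee_rot: [-3.139, -0.004, -0.111]
contact_force: [1.5, 0.0, -3.4]
finger_gap: 0.0256
grasp_force: 49.6
```

```bash
python3 go.py .486 -.249 .196 .19 16
```

```text
t 5.57 at [0.5086 0.2553 0.1981] rpy [-3.1393 -0.0042 -0.1109] q7 -2.375 F [ 1.5  0.  -3.4] gap 0.0256 gf 49.6
rot total share [-0.001  -0.0029 -0.1915] rows>= 3 | pos/row after rot, n=16 [-0.0183  0.0767  0.0003] before rot [0.0052 0.0787 0.0002] mm/row 31.5
```

jog_arm:
  steps:
    - {"delta_pos": [0.005,0.06,0],"rot": [0,0,0]}
    - {"delta_pos": [0.005,0.09,0],"rot": [0,0,0]}
    - {"delta_pos": [0.005,0.09,0],"rot": [0,0,0]}
    - {"delta_pos": [0.005,0.09,0],"rot": [0,0,0]}
    - {"delta_pos": [0.005,0.09,0],"rot": [0,0,0]}
    - {"delta_pos": [0.005,0.09,0],"rot": [0,0,0]}
    - {"delta_pos": [0.005,0.09,0],"rot": [0,0,0]}
    - {"delta_pos": [0.005,0.09,0],"rot": [0,0,0]}
    - {"delta_pos": [0.005,0.09,0],"rot": [0,0,0]}
    - {"delta_pos": [0.005,0.09,0],"rot": [0,0,0]}
    - {"delta_pos": [0.005,0.09,0],"rot": [0,0,0]}
    - {"delta_pos": [0.005,0.09,0],"rot": [0,0,0]}

```text
time_s: 6.57
ee_pos: [0.4839, -0.1669, 0.1936]
ee_rot: [-3.141, 0.002, -0.111]
contact_force: [1.2, 0.1, -1.7]
finger_gap: 0.0251
grasp_force: 49.6
```

jog_arm:
  steps:
    - {"delta_pos": [0.005,0.09,0],"rot": [0,0,0]}
    - {"delta_pos": [0.005,0.09,0],"rot": [0,0,0]}
    - {"delta_pos": [0.005,0.04,0],"rot": [0,0,0]}
    - {"delta_pos": [0,0,0],"rot": [0,0,-0.048]}
    - {"delta_pos": [0,0,0],"rot": [0,0,-0.048]}
    - {"delta_pos": [0,0,0],"rot": [0,0,-0.048]}
    - {"delta_pos": [0,0,0],"rot": [0,0,-0.048]}
    - {"delta_pos": [0,0,0],"rot": [0,0,0]}

```text
time_s: 7.23
ee_pos: [0.4806, -0.2532, 0.1933]
ee_rot: [-3.14, 0.002, 0.195]
contact_force: [0.3, -0.3, -1.8]
finger_gap: 0.0251
grasp_force: 49.6
```

```bash
python3 go.py .486 -.249 .032 .19 6
python3 - <<'E'
from h import *
im,d=get_image("side"); cv2.imwrite("pics/s2.png",cv2.resize(im[60:250,150:350,::-1],None,fx=3,fy=3,interpolation=cv2.INTER_CUBIC))
E
```

```text
t 7.23 at [ 0.4806 -0.2532  0.1933] rpy [-3.1401e+00  1.8000e-03  1.9470e-01] q7 -1.048 F [ 0.3 -0.3 -1.8] gap 0.0251 gf 49.6
rot total share [-0.0009  0.0011  0.003 ] rows>= 1 | pos/row after rot, n=6 [ 0.0026 -0.0013  0.0672] before rot [ 0.0027 -0.0012  0.0672] mm/row 26.9
```

View pics/s2.png

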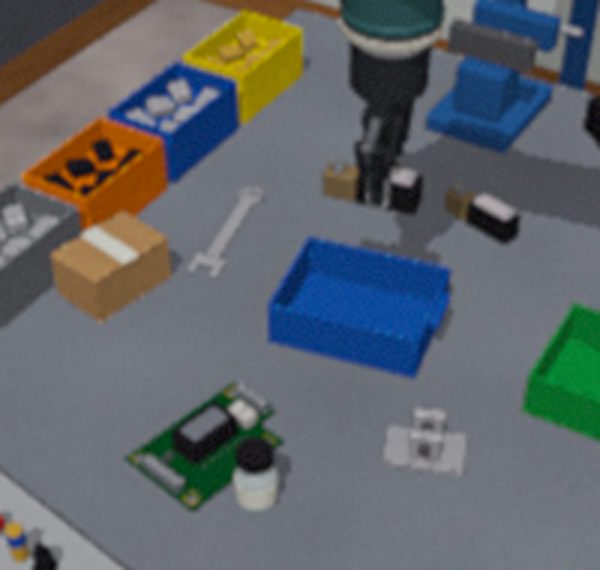

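The valve is held level over the blue bin, valve at (375,185) and bin at (360,305). Lowering it.

jog_arm:
  steps:
    - {"delta_pos": [0.0025,-0.0012,0.04],"rot": [0,0,0]}
    - {"delta_pos": [0.0025,-0.0012,0.07],"rot": [0,0,0]}
    - {"delta_pos": [0.0025,-0.0012,0.08],"rot": [0,0,0]}
    - {"delta_pos": [0.0025,-0.0012,0.08],"rot": [0,0,0]}
    - {"delta_pos": [0.0025,-0.0012,0.07],"rot": [0,0,0]}
    - {"delta_pos": [0.0025,-0.0012,0.04],"rot": [0,0,0]}
    - {"delta_pos": [0,0,0.02],"rot": [0,0,0]}
    - {"delta_pos": [0,0,0],"rot": [0,0,0]}
    - {"delta_pos": [0,0,0],"rot": [0,0,0]}

```text
time_s: 8.03
ee_pos: [0.4867, -0.2494, 0.035]
ee_rot: [-3.141, 0.0, 0.19]
contact_force: [-0.1, 0.2, -1.5]
finger_gap: 0.0253
grasp_force: 49.7
```

jog_arm:
  steps:
    - {"delta_pos": [0,0,0],"rot": [0,0,0]}
    - {"delta_pos": [0,0,0],"rot": [0,0,0]}
    - {"delta_pos": [0,0,0],"rot": [0,0,0]}
    - {"delta_pos": [0,0,0],"rot": [0,0,0]}
    - {"delta_pos": [0,0,0],"rot": [0,0,0]}
    - {"delta_pos": [0,0,0],"rot": [0,0,0]}
  jaw: 0.6

```text
time_s: 8.53
ee_pos: [0.4868, -0.2496, 0.0349]
ee_rot: [3.141, -0.0, 0.191]
contact_force: [-0.3, 0.6, 0.2]
finger_gap: 0.0511
grasp_force: 0.0
```

jog_arm:
  steps:
    - {"delta_pos": [0,0,-0.05],"rot": [0,0,0]}
    - {"delta_pos": [0,0,-0.09],"rot": [0,0,0]}
    - {"delta_pos": [0,0,-0.09],"rot": [0,0,0]}
    - {"delta_pos": [0,0,-0.09],"rot": [0,0,0]}
    - {"delta_pos": [0,0,-0.08],"rot": [0,0,0]}
    - {"delta_pos": [0,0,0],"rot": [0,0,-0.0746]}
    - {"delta_pos": [0,0,0],"rot": [0,0,-0.0746]}
    - {"delta_pos": [0,0,0],"rot": [0,0,-0.0746]}
    - {"delta_pos": [0,0,0],"rot": [0,0,-0.0746]}
    - {"delta_pos": [0,0,0],"rot": [0,0,-0.0746]}
  jaw: 0.8

```text
time_s: 9.37
ee_pos: [0.4866, -0.2494, 0.1948]
ee_rot: [3.142, 0.0, 0.783]
contact_force: [0.4, 0.4, -1.1]
finger_gap: 0.0682
grasp_force: 0.0
```

jog_arm:
  steps:
    - {"delta_pos": [0,0,0],"rot": [0,0,-0.0746]}
    - {"delta_pos": [0,0,0],"rot": [0,0,-0.0746]}
    - {"delta_pos": [0,0,0],"rot": [0,0,-0.0746]}
    - {"delta_pos": [0,0,0],"rot": [0,0,-0.0746]}
    - {"delta_pos": [0,0,0],"rot": [0,0,-0.0746]}
    - {"delta_pos": [0,0,0],"rot": [0,0,0]}

```text
time_s: 9.87
ee_pos: [0.4865, -0.2495, 0.1946]
ee_rot: [-3.141, -0.0, 1.369]
contact_force: [-0.1, 0.0, 0.0]
finger_gap: 0.0685
grasp_force: 0.0
```

```bash
python3 go.py .538 -.0046 .15 1.3626 8
python3 - <<'E'
from meas import *
I={};C={}
for n in("top","side"): I[n],d=get_image(n); C[n]=cloud(n,d)
b0=np.array([.5312,-.0082,-1.779]); jar=np.array([.448,.0229])
for n in I:
    d,m=data_board(n,I,b0,0,jar); r=run(m,[d],b0);print('board',n,r[0].round(4),round(r[1],1))
    P=C[n];m0=tf(b0,[-5,6,31]);q=P[(np.linalg.norm(P[...,:2]-m0[:2],axis=-1)<.042)&(P[...,2]>.026)&(P[...,2]<.036)]
    print('module',cv2.minAreaRect((q[:,:2]*1000).astype(np.float32)),'mean',q.mean(0).round(4),len(q),'pred',m0.round(4))
    q=P[(abs(P[...,0]-.498)<.07)&(abs(P[...,1]+.247)<.055)&(P[...,2]<.05)];print('in bin: max z',np.percentile(q[:,2],[50,98]).round(3),len(q), 'xy>15mm',q[q[:,2]>.02].mean(0).round(3))
    p0=np.array([.530,.2543,-.17]);r=run(post_model,[data_posts(n,I,p0)],p0);print('posts',n,r[0].round(4),round(r[1],1))
E
```

```text
t 9.87 at [ 0.4865 -0.2495  0.1946] rpy [-3.1414e+00 -2.0000e-04  1.3687e+00] q7 0.025 F [-0.1  0.   0. ] gap 0.0685 gf 0.0
rot total share [-0.0001 -0.0001  0.0039] rows>= 1 | pos/row after rot, n=8 [ 0.0782 -0.0001  0.014 ] before rot [0.0782 0.0004 0.014 ] mm/row 31.8
board top [ 0.5325 -0.0077 -1.7782] 7.4
module ((539.0540771484375, -4.382896423339844), (59.59528350830078, 33.31088638305664), 78.77692413330078) mean [ 0.539  -0.0048  0.0306] 170 pred [ 0.5381 -0.0045  0.031 ]
in bin: max z [0.004 0.042] 813 xy>15mm [ 0.501 -0.241  0.036]
posts top [ 0.531   0.2534 -0.1678] 16.3
board side [ 0.5298 -0.0085 -1.7868] 2.9
module ((536.7639770507812, -3.3863525390625), (62.71665954589844, 36.18285369873047), 80.8992691040039) mean [ 0.5356 -0.0015  0.0308] 186 pred [ 0.5381 -0.0045  0.031 ]
in bin: max z [0.024 0.046] 616 xy>15mm [ 0.495 -0.246  0.034]
posts side [ 0.5291  0.2552 -0.1713] 31.5
```

Valve confirmed inside the bin (its top is at 0.042, around (0.50,-0.243)). Next the board.

jog_arm:
  steps:
    - {"delta_pos": [0.05,0,0.01],"rot": [0,0,0.004]}
    - {"delta_pos": [0.09,0,0.015],"rot": [0,0,0]}
    - {"delta_pos": [0.09,0,0.015],"rot": [0,0,0]}
    - {"delta_pos": [0.09,0,0.015],"rot": [0,0,0]}
    - {"delta_pos": [0.09,0,0.015],"rot": [0,0,0]}
    - {"delta_pos": [0.09,0,0.015],"rot": [0,0,0]}
    - {"delta_pos": [0.08,0,0.015],"rot": [0,0,0]}
    - {"delta_pos": [0.04,0,0.01],"rot": [0,0,0]}
    - {"delta_pos": [0,0,0],"rot": [0,0,0]}
    - {"delta_pos": [0,0,0],"rot": [0,0,0]}
  jaw: 0.7

```text
time_s: 10.8
ee_pos: [0.5392, -0.0063, 0.1505]
ee_rot: [-3.141, 0.0, 1.355]
contact_force: [-0.8, -0.5, -0.6]
finger_gap: 0.0597
grasp_force: 0.0
```

```bash
python3 go.py .538 -.0045 .024 1.3626 8
```

```text
t 10.8 at [ 0.5392 -0.0063  0.1505] rpy [-3.1411  0.      1.3551] q7 -0.517 F [-0.8 -0.5 -0.6] gap 0.0597 gf 0.0
rot total share [-0.0003  0.     -0.0048] rows>= 1 | pos/row after rot, n=8 [ 0.0005 -0.0005  0.0395] before rot [ 0.0005 -0.0005  0.0395] mm/row 15.8
```

jog_arm:
  steps:
    - {"delta_pos": [0,0,0.04],"rot": [0,0,-0.002]}
    - {"delta_pos": [0,0,0.05],"rot": [0,0,0]}
    - {"delta_pos": [0,0,0.05],"rot": [0,0,0]}
    - {"delta_pos": [0,0,0.05],"rot": [0,0,0]}
    - {"delta_pos": [0,0,0.05],"rot": [0,0,0]}
    - {"delta_pos": [0,0,0.04],"rot": [0,0,0]}
    - {"delta_pos": [0,0,0.03],"rot": [0,0,0]}
    - {"delta_pos": [0,0,0],"rot": [0,0,0]}
    - {"delta_pos": [0,0,0],"rot": [0,0,0]}

```text
time_s: 11.55
ee_pos: [0.5392, -0.0077, 0.0268]
ee_rot: [-3.141, 0.0, 1.358]
contact_force: [0.1, -0.1, 0.5]
finger_gap: 0.0596
grasp_force: 0.0
```

```bash
python3 go.py .538 -.0045 .024 1.3626 1
```

```text
t 11.55 at [ 0.5392 -0.0077  0.0268] rpy [-3.1412e+00  3.0000e-04  1.3580e+00] q7 -0.629 F [ 0.1 -0.1  0.5] gap 0.0596 gf 0.0
rot total share [-0.0003  0.0002 -0.0029] rows>= 1 | pos/row after rot, n=1 [ 0.0072 -0.0047  0.0071] before rot [ 0.0072 -0.0047  0.0071] mm/row 4.5
```

jog_arm:
  steps:
    - {"delta_pos": [0.007,-0.004,0.006],"rot": [0,0,-0.003]}
    - {"delta_pos": [0,0,0],"rot": [0,0,0]}

```text
time_s: 11.72
ee_pos: [0.5386, -0.0037, 0.025]
ee_rot: [3.141, -0.0, 1.365]
contact_force: [-0.2, 1.2, -0.5]
finger_gap: 0.0598
grasp_force: 0.0
```

jog_arm:
  steps:
    - {"delta_pos": [0,0,0],"rot": [0,0,0]}
    - {"delta_pos": [0,0,0],"rot": [0,0,0]}
    - {"delta_pos": [0,0,0],"rot": [0,0,0]}
    - {"delta_pos": [0,0,0],"rot": [0,0,0]}
    - {"delta_pos": [0,0,0],"rot": [0,0,0]}
    - {"delta_pos": [0,0,0],"rot": [0,0,0]}
    - {"delta_pos": [0,0,0],"rot": [0,0,0]}
    - {"delta_pos": [0,0,0],"rot": [0,0,0]}
  jaw: 0
  grip_force: 50

```text
time_s: 12.38
ee_pos: [0.5386, -0.0041, 0.025]
ee_rot: [3.141, 0.0, 1.364]
contact_force: [-2.4, -0.7, 9.3]
finger_gap: 0.0329
grasp_force: 50.3
```

jog_arm:
  steps:
    - {"delta_pos": [0,0,-0.03],"rot": [0,0,0]}
    - {"delta_pos": [0,0,-0.05],"rot": [0,0,0]}
    - {"delta_pos": [0,0,-0.08],"rot": [0,0,0]}
    - {"delta_pos": [0,0,-0.08],"rot": [0,0,0]}
    - {"delta_pos": [0,0,-0.07],"rot": [0,0,0]}
    - {"delta_pos": [0,0,-0.04],"rot": [0,0,0]}
    - {"delta_pos": [0,0,0],"rot": [0,0,0]}
    - {"delta_pos": [0,0,0],"rot": [0,0,0]}

```text
time_s: 13.05
ee_pos: [0.5384, -0.0042, 0.1652]
ee_rot: [3.14, 0.0, 1.364]
contact_force: [0.1, -0.3, -3.4]
finger_gap: 0.0332
grasp_force: 51.1
```

```bash
python3 - <<'E'
import numpy as np
p=np.array([.5303,.2545]);y=-.170
c,s=np.cos(y),np.sin(y)
print('module target',p+[c*-.005-s*.006,s*-.005+c*.006])
E
python3 go.py .5264 .2612 .16 2.9716 12
```

```text
module target [0.52638717 0.26125942]
t 13.05 at [ 0.5384 -0.0042  0.1652] rpy [3.1400e+00 2.0000e-04 1.3641e+00] q7 -0.503 F [ 0.1 -0.3 -3.4] gap 0.0332 gf 51.1
rot total share [ 7.0000e-04  9.0000e-04 -1.0234e+00] rows>= 14 | pos/row after rot, n=12 [0.0118 0.0541 0.0011] before rot [ 0.0536 -0.0138  0.0011] mm/row 22.1
```

jog_arm:
  steps:
    - {"delta_pos": [0,0,0],"rot": [0,0,-0.04]}
    - {"delta_pos": [0,0,0],"rot": [0,0,-0.07]}
    - {"delta_pos": [0,0,0],"rot": [0,0,-0.07]}
    - {"delta_pos": [0,0,0],"rot": [0,0,-0.07]}
    - {"delta_pos": [0,0,0],"rot": [0,0,-0.07]}
    - {"delta_pos": [0,0,0],"rot": [0,0,-0.07]}
    - {"delta_pos": [0,0,0],"rot": [0,0,-0.07]}
    - {"delta_pos": [0,0,0],"rot": [0,0,-0.07]}
    - {"delta_pos": [0,0,0],"rot": [0,0,-0.07]}
    - {"delta_pos": [0,0,0],"rot": [0,0,-0.07]}
    - {"delta_pos": [0,0,0],"rot": [0,0,-0.07]}
    - {"delta_pos": [0,0,0],"rot": [0,0,-0.07]}

```text
time_s: 14.05
ee_pos: [0.5375, -0.004, 0.1631]
ee_rot: [-3.141, -0.002, 2.642]
contact_force: [0.6, -1.4, -3.6]
finger_gap: 0.0332
grasp_force: 51.0
```

jog_arm:
  steps:
    - {"delta_pos": [0,0,0],"rot": [0,0,-0.07]}
    - {"delta_pos": [0,0,0],"rot": [0,0,-0.07]}
    - {"delta_pos": [0,0,0],"rot": [0,0,-0.07]}
    - {"delta_pos": [0.012,0.04,0],"rot": [0,0,-0.003]}
    - {"delta_pos": [0.012,0.06,0],"rot": [0,0,0]}
    - {"delta_pos": [0.012,0.08,0],"rot": [0,0,0]}
    - {"delta_pos": [0.012,0.08,0],"rot": [0,0,0]}
    - {"delta_pos": [0.012,0.08,0],"rot": [0,0,0]}
    - {"delta_pos": [0.012,0.08,0],"rot": [0,0,0]}
    - {"delta_pos": [0.012,0.08,0],"rot": [0,0,0]}
    - {"delta_pos": [0.012,0.06,0],"rot": [0,0,0]}
    - {"delta_pos": [0.012,0.04,0],"rot": [0,0,0]}

```text
time_s: 15.05
ee_pos: [0.5353, 0.2426, 0.1631]
ee_rot: [3.141, -0.002, 2.974]
contact_force: [0.2, 0.6, -2.2]
finger_gap: 0.0331
grasp_force: 50.9
```

jog_arm:
  steps:
    - {"delta_pos": [0,0,0],"rot": [0,0,0]}
    - {"delta_pos": [0,0,0],"rot": [0,0,0]}
    - {"delta_pos": [0,0,0],"rot": [0,0,0]}

```text
time_s: 15.3
ee_pos: [0.5362, 0.239, 0.1633]
ee_rot: [-3.141, -0.001, 2.971]
contact_force: [-0.7, -0.2, -2.9]
finger_gap: 0.0331
grasp_force: 50.9
```

```bash
python3 go.py .5264 .2613 .105 2.9716 6
```

```text
t 15.3 at [0.5362 0.239  0.1633] rpy [-3.1405e+00 -1.4000e-03  2.9711e+00] q7 0.485 F [-0.7 -0.2 -2.9] gap 0.0331 gf 50.9
rot total share [-0.0007 -0.0009 -0.0003] rows>= 1 | pos/row after rot, n=6 [0.0056 0.0085 0.0243] before rot [0.0056 0.0085 0.0243] mm/row 10.5
```

jog_arm:
  steps:
    - {"delta_pos": [0.0056,0.0085,0.024],"rot": [0,0,0]}
    - {"delta_pos": [0.0056,0.0085,0.026],"rot": [0,0,0]}
    - {"delta_pos": [0.0056,0.0085,0.026],"rot": [0,0,0]}
    - {"delta_pos": [0.0056,0.0085,0.026],"rot": [0,0,0]}
    - {"delta_pos": [0.0056,0.0085,0.026],"rot": [0,0,0]}
    - {"delta_pos": [0.0056,0.0085,0.026],"rot": [0,0,0]}
    - {"delta_pos": [0,0,0],"rot": [0,0,0]}
    - {"delta_pos": [0,0,0],"rot": [0,0,0]}
    - {"delta_pos": [0,0,0],"rot": [0,0,0]}

```text
time_s: 16.05
ee_pos: [0.5269, 0.2623, 0.1029]
ee_rot: [3.141, 0.0, 2.971]
contact_force: [0.0, 0.0, -3.4]
finger_gap: 0.0333
grasp_force: 50.8
```

```bash
python3 go.py .5264 .2613 .09 2.9716 3
python3 - <<'E'
from meas import *
I={};C={}
z=get_obs()['ee_pos'][2]-.025
for n in("top","side"):
    I[n],dd=get_image(n); C[n]=cloud(n,dd); np.savez(n+"1.npz",im=I[n],d=dd)
b0=np.array([.5303,.2545,-.170]); print('z board',z)
S=[]
for n in I:
    # ignore gripper region: weight only near outline, outside of tall parts; print both
    d,m=data_board(n,I,b0,z,None); nn,s,w,roi=d
    q=cv2.cvtColor(I[n],cv2.COLOR_RGB2GRAY)[roi[1]:roi[3],roi[0]:roi[2]]
    cv2.imwrite(f'x_{n}.png',s*255)
    S.append(cv2.resize(I[n][roi[1]-8:roi[3]+8,roi[0]-8:roi[2]+8,::-1],(400,400),interpolation=cv2.INTER_CUBIC))
    r=run(m,[d],b0);print('board',n,r[0].round(4),round(r[1],1),roi)
cv2.imwrite('pics/b1.png',np.hstack(S))
E
```

```text
t 16.05 at [0.5269 0.2623 0.1029] rpy [3.1414e+00 2.0000e-04 2.9713e+00] q7 0.388 F [ 0.   0.  -3.4] gap 0.0333 gf 50.8
rot total share [ 0.0001  0.0001 -0.0002] rows>= 1 | pos/row after rot, n=3 [ 0.0003 -0.0009  0.0108] before rot [ 0.0003 -0.0009  0.0108] mm/row 4.3
z board 0.0779445539726322
board top [0.5083 0.3098 0.8723] 1393.3 [np.int64(127), np.int64(134), np.int64(195), np.int64(214)]
board side [ 0.5295  0.255  -0.1679] 146.9 [np.int64(111), np.int64(215), np.int64(209), np.int64(296)][ WARN:0@3.030] global loadsave.cpp:1063 imwrite_ Unsupported depth image for selected encoder is fallbacked to CV_8U.
```

View pics/b1.png

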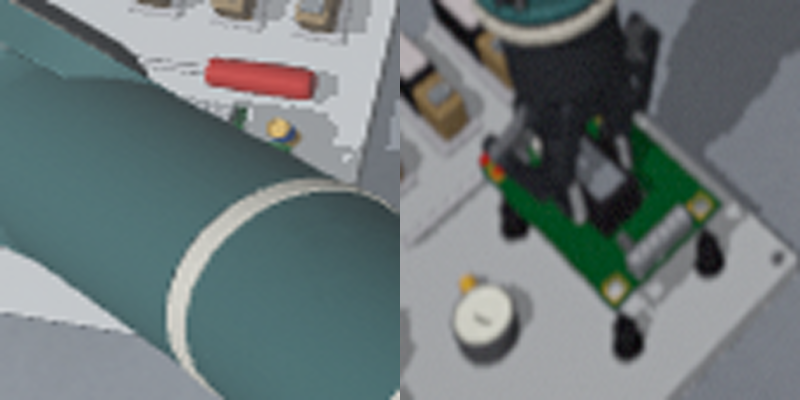

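```bash
cat > sideb.py <<'E'
from meas import *
def sidefit(im,b0,z):
    d,m=data_board("side",{"side":im},b0,z,None); n,s,w,roi=d; w2=np.zeros(s.shape)
    for L in ([(-95,-66),(-40,-66),(-40,70),(-95,70)],[(-60,34),(40,34),(40,70),(-60,70)]):
        q=proj(n,tf(b0,np.array([(x,y,3+z*1000) for x,y in L])))-roi[:2]; cv2.fillConvexPoly(w2,q.astype(np.int32),1)
    return run(m,[(n,s,w*w2,roi)],b0)
def pads(im,b,z,H=((-65,40),(-65,-38))):
    lab=cv2.cvtColor(im,cv2.COLOR_RGB2LAB).astype(float)
    for h in H:
        q=proj("side",tf(b,np.array([*h,3+z*1000]))); u,v=q.round().astype(int)
        win=lab[v-5:v+6,u-5:u+6,1]; wgt=np.clip(win-115,0,12); yy,xx=np.mgrid[v-5:v+6,u-5:u+6]; yy0,xx0=np.mgrid[-5:6,-5:6]
        wgt*=(yy0**2+xx0**2<26); c=np.array([(wgt*xx).sum(),(wgt*yy).sum()])/wgt.sum()
        print('pad',h,'pred',q.round(2),'seen',c.round(2),'world diff mm',((plane("side",c,z+.003)-plane("side",q,z+.003))*1000).round(1)[:2])
E
python3 - <<'E'
from sideb import *
im=np.load("side1.npz")['im']; b0=np.array([.5303,.2545,-.170])
for z in(.075,.0779,.081):
    r=sidefit(im,b0,z);print(z,r[0].round(4),round(r[1],1))
r=sidefit(im,b0,.0779)[0]; pads(im,r,.0779)
# panel posts refit in this image a,b only & initial image, per-post
import fit,meas
im0=np.load("side0.npz")['im']; P=posts
for sel in([0,1],[0,1,2],[0,1,2,3]):
    meas.posts=fit.posts=[P[i] for i in sel]
    for nm,i in(('im0',im0),('im1',im)):
        if nm=='im1' and len(sel)>2: continue
        for g in(1,):
            p0=np.array([.529,.2553,-.17]);r=run(fit.post_model,[data_posts("side",{"side":i},p0)],p0);print(sel,nm,r[0].round(4),round(r[1],1))
E
```

```text
0.075 [ 0.5318  0.2535 -0.1664] 12.9
0.0779 [ 0.5299  0.2549 -0.1654] 15.4
0.081 [ 0.5288  0.2562 -0.164 ] 20.7
pad (-65, 40) pred [164.39 276.85] seen [164.03 277.96] world diff mm [-1.3  2.8]
pad (-65, -38) pred [188.6  256.57] seen [188.85 257.83] world diff mm [-2.9  2.7]
[0, 1] im0 [ 0.5293  0.2565 -0.1533] 17.2
[0, 1] im1 [ 0.5301  0.2568 -0.1465] 38.2
[0, 1, 2] im0 [ 0.5292  0.2552 -0.1706] 23.4
[0, 1, 2, 3] im0 [ 0.529   0.2554 -0.1739] 36.3
```

Run:
```python
from sideb import *
z=np.load("side1.npz"); im=z['im']; P=cloud("side",z['d'])
lab=cv2.cvtColor(im,cv2.COLOR_RGB2LAB); m=cv2.erode((lab[...,1]<115).astype(np.uint8),np.ones((3,3)))>0
b=np.array([.5303,.2545,-.170]); m&=np.linalg.norm(P[...,:2]-b[:2],axis=-1)<.1
m&=(P[...,2]>.06)&(P[...,2]<.09)
q=P[m]; L=q[:,:2]-b[:2]; c,s=np.cos(b[2]),np.sin(b[2]); X=np.c_[c*L[:,0]+s*L[:,1],-s*L[:,0]+c*L[:,1],np.ones(len(q))]
k=np.linalg.lstsq(X,q[:,2],rcond=None)[0]; print(len(q),'slope x,y (mm over 130/80)',k[0]*130,k[1]*80,'z ctr',k[2]*1000,'plate bias:')
w=(P[...,2]>.01)&(P[...,2]<.03)&(np.linalg.norm(P[...,:2]-tf(b,[-95,0,20])[:2],axis=-1)<.03);print(np.median(P[w][:,2]))
for zz in (k[2]-.003,):
    r=sidefit(im,b,zz);print(zz,r[0].round(4),r[1]);pads(im,r[0],zz)
# same pads/outline method on initial image, board on the bench
im0=np.load("side0.npz")['im'];b0=np.array([.5299,-.0084,-1.7868]);pads(im0,b0,0,((-65,40),(65,40),(-65,-38)))
```

```text
415 slope x,y (mm over 130/80) -0.16628461625675783 -0.28881220740119895 z ctr 80.71705074625173 plate bias:
0.019472223363277363
0.07771705074625172 [ 0.5303  0.2549 -0.1662] 15.4140625
pad (-65, 40) pred [164.26 276.83] seen [164.03 277.96] world diff mm [-1.6  2.7]
pad (-65, -38) pred [188.48 256.57] seen [187.42 257.91] world diff mm [-0.2  4.6]
pad (-65, 40) pred [195.95 212.2 ] seen [195.83 212.33] world diff mm [0.  0.6]
pad (65, 40) pred [227.15 190.36] seen [227.81 189.31] world diff mm [ 0.9 -5. ]
pad (-65, -38) pred [213.44 225.98] seen [212.38 227.6 ] world diff mm [-0.9  6.6]
```

jog_arm:
  steps:
    - {"delta_pos": [0.001,-0.001,0.015],"rot": [0,0,0]}
    - {"delta_pos": [0,0,0.015],"rot": [0,0,0]}
    - {"delta_pos": [0,0,0.012],"rot": [0,0,0]}
    - {"delta_pos": [0,0,0.008],"rot": [0,0,0]}
    - {"delta_pos": [0,0,0.004],"rot": [0,0,0]}
    - {"delta_pos": [0,0,0.003],"rot": [0,0,0]}
    - {"delta_pos": [0,0,0],"rot": [0,0,0]}
    - {"delta_pos": [0,0,0],"rot": [0,0,0]}

```text
time_s: 16.82
ee_pos: [0.5262, 0.262, 0.08]
ee_rot: [3.141, 0.0, 2.971]
contact_force: [0.3, 0.2, -2.6]
finger_gap: 0.0331
grasp_force: 50.9
```

jog_arm:
  steps:
    - {"delta_pos": [0,0,0.004],"rot": [0,0,0]}
    - {"delta_pos": [0,0,0.004],"rot": [0,0,0]}
    - {"delta_pos": [0,0,0],"rot": [0,0,0]}
    - {"delta_pos": [0,0,0],"rot": [0,0,0]}

```text
time_s: 17.15
ee_pos: [0.5263, 0.2619, 0.0767]
ee_rot: [3.142, -0.0, 2.971]
contact_force: [1.0, -0.4, -3.4]
finger_gap: 0.0331
grasp_force: 50.9
```

jog_arm:
  steps:
    - {"delta_pos": [0,0,0.003],"rot": [0,0,0]}
    - {"delta_pos": [0,0,0.003],"rot": [0,0,0]}
    - {"delta_pos": [0,0,0],"rot": [0,0,0]}
    - {"delta_pos": [0,0,0],"rot": [0,0,0]}

```text
time_s: 17.48
ee_pos: [0.5266, 0.262, 0.0746]
ee_rot: [3.141, 0.001, 2.971]
contact_force: [2.1, -0.2, 2.4]
finger_gap: 0.0333
grasp_force: 51.7
```

```bash
python3 go.py .5263 .262 .074 2.9716 1
python3 - <<'E'
from h import *
im,d=get_image("side"); np.savez("side2.npz",im=im,d=d); cv2.imwrite("pics/s3.png",cv2.resize(im[200:310,100:230,::-1],None,fx=5,fy=5,interpolation=cv2.INTER_CUBIC))
E
```

```text
t 17.48 at [0.5266 0.262  0.0746] rpy [3.1411e+00 7.0000e-04 2.9712e+00] q7 0.362 F [ 2.1 -0.2  2.4] gap 0.0333 gf 51.7
rot total share [ 0.0003  0.0004 -0.0003] rows>= 1 | pos/row after rot, n=1 [ 0.0007 -0.0002  0.0014] before rot [ 0.0007 -0.0002  0.0014] mm/row 0.6
```

View pics/s3.png

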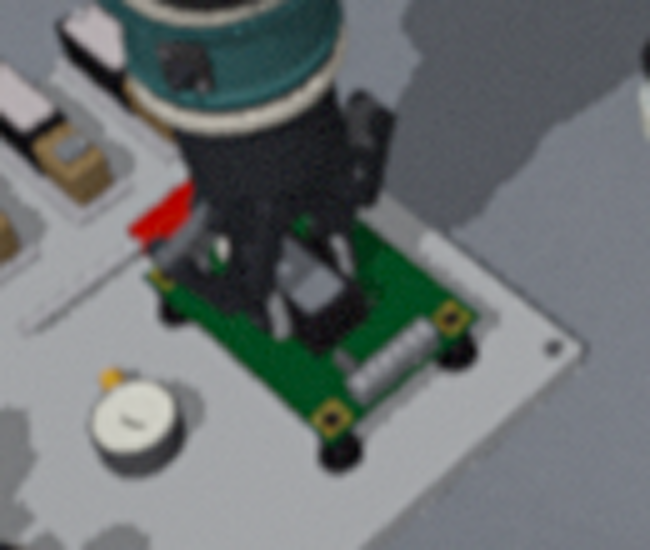

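Holes a (330,418) and b (450,318) have the posts centred in them, and the board is resting on the barbs. Releasing, rising, and turning to press.

jog_arm:
  steps:
    - {"delta_pos": [0,0,0],"rot": [0,0,0]}
    - {"delta_pos": [0,0,0],"rot": [0,0,0]}
    - {"delta_pos": [0,0,0],"rot": [0,0,0]}
    - {"delta_pos": [0,0,0],"rot": [0,0,0]}
    - {"delta_pos": [0,0,0],"rot": [0,0,0]}
    - {"delta_pos": [0,0,-0.03],"rot": [0,0,0]}
    - {"delta_pos": [0,0,-0.06],"rot": [0,0,0]}
    - {"delta_pos": [0,0,-0.06],"rot": [0,0,0]}
  jaw: 0.6

```text
time_s: 18.2
ee_pos: [0.5257, 0.2619, 0.1354]
ee_rot: [-3.141, -0.001, 2.972]
contact_force: [-0.2, -0.4, 0.1]
finger_gap: 0.0511
grasp_force: 0.0
```

jog_arm:
  steps:
    - {"delta_pos": [0,0,0],"rot": [0,0,0.0715]}
    - {"delta_pos": [0,0,0],"rot": [0,0,0.0715]}
    - {"delta_pos": [0,0,0],"rot": [0,0,0.0715]}
    - {"delta_pos": [0,0,0],"rot": [0,0,0.0715]}
    - {"delta_pos": [0,0,0],"rot": [0,0,0.0715]}
    - {"delta_pos": [0,0,0],"rot": [0,0,0.0715]}
    - {"delta_pos": [0,0,0],"rot": [0,0,0.0715]}
    - {"delta_pos": [0,0,0],"rot": [0,0,0.0715]}
    - {"delta_pos": [0,0,0],"rot": [0,0,0.0715]}
    - {"delta_pos": [0,0,0],"rot": [0,0,0.0715]}
    - {"delta_pos": [0,0,0],"rot": [0,0,0.0715]}
    - {"delta_pos": [0,0,0],"rot": [0,0,0.0715]}
  jaw: 0
  grip_force: 30

```text
time_s: 19.2
ee_pos: [0.5262, 0.2622, 0.1353]
ee_rot: [3.141, -0.001, 1.618]
contact_force: [0.3, -0.0, -0.0]
finger_gap: -0.0
grasp_force: 0.0
```

```bash
cat > spot.py <<'E'
import sys; from fit import *; from go import go
S=dict(a=(-40,40),b=(-40,-38),c=(40,40),d=(15,-38)); h=S[sys.argv[1]]
x,y,_=tf(np.array([.5302,.2551,-.170]),[*h,0]); go(x,y,float(sys.argv[2]),1.401,int(sys.argv[3]))
E
python3 spot.py a .085 5
python3 - <<'E'
from sideb import *
im,d=get_image("side");P=cloud("side",d);np.savez("side3.npz",im=im,d=d)
lab=cv2.cvtColor(im,cv2.COLOR_RGB2LAB); m=cv2.erode((lab[...,1]<115).astype(np.uint8),np.ones((3,3)))>0
b=np.array([.5303,.2545,-.170]); m&=(np.linalg.norm(P[...,:2]-b[:2],axis=-1)<.1)&(P[...,2]>.03)&(P[...,2]<.075)
q=P[m]; L=q[:,:2]-b[:2]; c,s=np.cos(b[2]),np.sin(b[2]); X=np.c_[c*L[:,0]+s*L[:,1],-s*L[:,0]+c*L[:,1],np.ones(len(q))]
k=np.linalg.lstsq(X,q[:,2],rcond=None)[0]
for nm,h in zip('abcd',posts): print(nm,'underside over shoulder mm',((k@[h[0]/1000,h[1]/1000,1]-.003-.042)*1000).round(1))
print(sidefit(im,b,k[2]-.003)[0].round(4))
E
```

```text
t 19.2 at [0.5262 0.2622 0.1353] rpy [ 3.1413e+00 -7.0000e-04  1.6183e+00] q7 -0.766 F [ 0.3 -0.  -0. ] gap -0.0 gf 0.0
rot total share [ 1.000e-04 -5.000e-04  1.383e-01] rows>= 2 | pos/row after rot, n=5 [ 0.0168 -0.0174  0.0251] before rot [ 0.0202 -0.0134  0.0251] mm/row 14.0
a underside over shoulder mm 8.0
b underside over shoulder mm 8.1
c underside over shoulder mm 7.2
d underside over shoulder mm 7.5
[ 0.5294  0.2539 -0.1806]
```

jog_arm:
  steps:
    - {"delta_pos": [0,0,0],"rot": [0,0,0.069]}
    - {"delta_pos": [0,0,0],"rot": [0,0,0.069]}
    - {"delta_pos": [0.021,-0.0218,0.02],"rot": [0,0,0]}
    - {"delta_pos": [0.021,-0.0218,0.02],"rot": [0,0,0]}
    - {"delta_pos": [0.021,-0.0218,0.04],"rot": [0,0,0]}
    - {"delta_pos": [0.021,-0.0218,0.04],"rot": [0,0,0]}
    - {"delta_pos": [0,0,0.015],"rot": [0,0,0]}
    - {"delta_pos": [0,0,0],"rot": [0,0,0]}
    - {"delta_pos": [0,0,0],"rot": [0,0,0]}

```text
time_s: 20.0
ee_pos: [0.4978, 0.3003, 0.0809]
ee_rot: [3.142, -0.0, 1.408]
contact_force: [0.5, 0.4, 0.6]
finger_gap: 0.0001
grasp_force: 0.0
```

```bash
python3 spot.py a .067 5
```

```text
t 20.0 at [0.4978 0.3003 0.0809] rpy [ 3.1416 -0.      1.4076] q7 -1.076 F [0.5 0.4 0.6] gap 0.0001 gf 0.0
rot total share [ 0.     -0.      0.0042] rows>= 1 | pos/row after rot, n=5 [ 0.0004 -0.0002  0.0069] before rot [ 0.0004 -0.0002  0.0069] mm/row 2.8
```

jog_arm:
  steps:
    - {"delta_pos": [0.002,-0.001,0.012],"rot": [0,0,0.004]}
    - {"delta_pos": [0,0,0.01],"rot": [0,0,0]}
    - {"delta_pos": [0,0,0.006],"rot": [0,0,0]}
    - {"delta_pos": [0,0,0.005],"rot": [0,0,0]}
    - {"delta_pos": [0,0,0.005],"rot": [0,0,0]}
    - {"delta_pos": [0,0,0.004],"rot": [0,0,0]}
    - {"delta_pos": [0,0,0],"rot": [0,0,0]}

```text
time_s: 20.58
ee_pos: [0.4976, 0.3016, 0.0641]
ee_rot: [3.141, -0.0, 1.4]
contact_force: [-1.6, -2.6, 12.0]
finger_gap: 0.0
grasp_force: 5.4
```

jog_arm:
  steps:
    - {"delta_pos": [0,0,0.004],"rot": [0,0,0]}
    - {"delta_pos": [0,0,0.004],"rot": [0,0,0]}
    - {"delta_pos": [0,0,0],"rot": [0,0,0]}

```text
time_s: 20.83
ee_pos: [0.498, 0.302, 0.0623]
ee_rot: [3.139, -0.001, 1.4]
contact_force: [-5.9, -7.4, 35.9]
finger_gap: 0.0002
grasp_force: 17.8
```

jog_arm:
  steps:
    - {"delta_pos": [0,0,-0.03],"rot": [0,0,0]}
    - {"delta_pos": [0,0,-0.06],"rot": [0,0,0]}
    - {"delta_pos": [0,0,-0.03],"rot": [0,0,0]}
    - {"delta_pos": [-0.06,0,0],"rot": [0,0,0]}
    - {"delta_pos": [-0.08,0,0],"rot": [0,0,0]}
    - {"delta_pos": [-0.057,0,0],"rot": [0,0,0]}
    - {"delta_pos": [0,0,0.02],"rot": [0,0,0]}
    - {"delta_pos": [0,0,0.04],"rot": [0,0,0]}
    - {"delta_pos": [0,0,0],"rot": [0,0,0]}
    - {"delta_pos": [0,0,0],"rot": [0,0,0]}

```text
time_s: 21.67
ee_pos: [0.4834, 0.224, 0.084]
ee_rot: [-3.14, 0.0, 1.401]
contact_force: [-0.0, 0.4, 1.6]
finger_gap: -0.0004
grasp_force: 0.0
```

```bash
cat > hts.py <<'E'
from sideb import *
im,d=get_image("side");P=cloud("side",d)
lab=cv2.cvtColor(im,cv2.COLOR_RGB2LAB); m=cv2.erode((lab[...,1]<115).astype(np.uint8),np.ones((3,3)))>0
b=np.array([.5303,.2545,-.170]); m&=(np.linalg.norm(P[...,:2]-b[:2],axis=-1)<.1)&(P[...,2]>.03)&(P[...,2]<.07)
q=P[m]; L=q[:,:2]-b[:2]; c,s=np.cos(b[2]),np.sin(b[2]); X=np.c_[c*L[:,0]+s*L[:,1],-s*L[:,0]+c*L[:,1],np.ones(len(q))]
k=np.linalg.lstsq(X,q[:,2],rcond=None)[0]
for _ in range(3):
    e=q[:,2]-X@k; g=abs(e)<.003; k=np.linalg.lstsq(X[g],q[g,2],rcond=None)[0]
for nm,h in zip('abcd',posts):
    e=np.linalg.norm(X[:,:2]*1000-np.array(h),axis=1)<22; print(nm,'over shoulder mm: plane',((k@[h[0]/1000,h[1]/1000,1]-.045)*1000).round(1),'local',((np.median(q[e,2])-.045)*1000).round(1) if e.sum() else None,e.sum())
E
python3 hts.py; python3 spot.py b .065 5
```

```text
a over shoulder mm: plane 0.6 local 0.9 33
b over shoulder mm: plane 6.3 local 6.1 25
c over shoulder mm: plane 0.5 local 1.1 36
d over shoulder mm: plane 6.1 local 5.5 36
t 21.72 at [0.4836 0.2244 0.0845] rpy [-3.1411e+00 -2.0000e-04  1.4010e+00] q7 -0.976 F [ 0.  -0.  -0.6] gap -0.0 gf 0.0
rot total share [-0.0003 -0.0001  0.    ] rows>= 1 | pos/row after rot, n=5 [0.0001 0.0004 0.0098] before rot [0.0001 0.0004 0.0098] mm/row 3.9
```

jog_arm:
  steps:
    - {"delta_pos": [0,0.002,0.015],"rot": [0,0,0]}
    - {"delta_pos": [0,0,0.013],"rot": [0,0,0]}
    - {"delta_pos": [0,0,0.008],"rot": [0,0,0]}
    - {"delta_pos": [0,0,0.006],"rot": [0,0,0]}
    - {"delta_pos": [0,0,0.005],"rot": [0,0,0]}
    - {"delta_pos": [0,0,0.005],"rot": [0,0,0]}
    - {"delta_pos": [0,0,0],"rot": [0,0,0]}

```text
time_s: 22.3
ee_pos: [0.4842, 0.2238, 0.063]
ee_rot: [-3.141, 0.0, 1.401]
contact_force: [-1.1, -0.5, -0.1]
finger_gap: 0.0004
grasp_force: 0.0
```

jog_arm:
  steps:
    - {"delta_pos": [0,0,0.003],"rot": [0,0,0]}
    - {"delta_pos": [0,0,0.003],"rot": [0,0,0]}
    - {"delta_pos": [0,0,0],"rot": [0,0,0]}

```text
time_s: 22.55
ee_pos: [0.4845, 0.2239, 0.062]
ee_rot: [3.141, 0.0, 1.401]
contact_force: [-6.6, -4.3, 22.4]
finger_gap: 0.0
grasp_force: 10.7
```

jog_arm:
  steps:
    - {"delta_pos": [0,0,-0.03],"rot": [0,0,0]}
    - {"delta_pos": [0,0,-0.035],"rot": [0,0,0]}
    - {"delta_pos": [0,0.04,0],"rot": [0,0,0]}
    - {"delta_pos": [0,0.06,0],"rot": [0,0,0]}
    - {"delta_pos": [0,0.0375,0],"rot": [0,0,0]}
    - {"delta_pos": [0,0,0.01],"rot": [0,0,0]}
    - {"delta_pos": [0,0,0],"rot": [0,0,0]}
    - {"delta_pos": [0,0,0],"rot": [0,0,0]}

```text
time_s: 23.22
ee_pos: [0.5379, 0.2147, 0.0829]
ee_rot: [-3.141, 0.0, 1.401]
contact_force: [-0.7, 0.5, -0.4]
finger_gap: -0.0001
grasp_force: 0.0
```

```bash
python3 hts.py; python3 spot.py d .063 5
```

```text
a over shoulder mm: plane -0.2 local -0.4 33
b over shoulder mm: plane 0.0 local -0.1 19
c over shoulder mm: plane -0.6 local -1.0 38
d over shoulder mm: plane -0.3 local -0.6 15
t 23.27 at [0.5379 0.2148 0.0831] rpy [-3.1409  0.      1.4013] q7 -0.911 F [0.4 0.6 0.1] gap 0.0 gf 0.0
rot total share [-0.0004  0.      0.0002] rows>= 1 | pos/row after rot, n=5 [0.0002 0.0003 0.01  ] before rot [0.0002 0.0003 0.01  ] mm/row 4.0
```

jog_arm:
  steps:
    - {"delta_pos": [0,0.001,0.015],"rot": [0,0,0]}
    - {"delta_pos": [0,0,0.013],"rot": [0,0,0]}
    - {"delta_pos": [0,0,0.01],"rot": [0,0,0]}
    - {"delta_pos": [0,0,0.008],"rot": [0,0,0]}
    - {"delta_pos": [0,0,0.005],"rot": [0,0,0]}
    - {"delta_pos": [0,0,0.002],"rot": [0,0,0]}
    - {"delta_pos": [0,0,0],"rot": [0,0,0]}

```text
time_s: 23.85
ee_pos: [0.5388, 0.2144, 0.0621]
ee_rot: [-3.141, 0.001, 1.401]
contact_force: [-3.6, -0.8, 8.3]
finger_gap: -0.0001
grasp_force: 3.9
```

jog_arm:
  steps:
    - {"delta_pos": [0,0,0.003],"rot": [0,0,0]}
    - {"delta_pos": [0,0,0],"rot": [0,0,0]}

```text
time_s: 24.02
ee_pos: [0.5389, 0.2145, 0.0619]
ee_rot: [3.142, 0.001, 1.401]
contact_force: [-11.2, -6.7, 29.0]
finger_gap: -0.0
grasp_force: 14.5
```

jog_arm:
  steps:
    - {"delta_pos": [0,0,-0.04],"rot": [0,0,0]}
    - {"delta_pos": [0,0,-0.06],"rot": [0,0,0]}
    - {"delta_pos": [0,0,-0.02],"rot": [0,0,0]}
    - {"delta_pos": [0.06,0.02,0],"rot": [0,0,0]}
    - {"delta_pos": [0.08,0.025,0],"rot": [0,0,0]}
    - {"delta_pos": [0.055,0.0175,0],"rot": [0,0,0]}
    - {"delta_pos": [0,0,0.04],"rot": [0,0,0]}
    - {"delta_pos": [0,0,0.02],"rot": [0,0,0]}
    - {"delta_pos": [0,0,0],"rot": [0,0,0]}
    - {"delta_pos": [0,0,0],"rot": [0,0,0]}

```text
time_s: 24.85
ee_pos: [0.5766, 0.2861, 0.0842]
ee_rot: [-3.14, 0.001, 1.4]
contact_force: [0.8, -0.5, 0.5]
finger_gap: -0.0
grasp_force: 0.0
```

```bash
python3 spot.py c .063 5
```

```text
t 24.85 at [0.5766 0.2861 0.0842] rpy [-3.1405e+00  1.2000e-03  1.3998e+00] q7 -0.976 F [ 0.8 -0.5  0.5] gap -0.0 gf 0.0
rot total share [-0.0007  0.0007 -0.0007] rows>= 1 | pos/row after rot, n=5 [ 0.0008 -0.0002  0.0106] before rot [ 0.0008 -0.0002  0.0106] mm/row 4.2
```

jog_arm:
  steps:
    - {"delta_pos": [0.003,0,0.015],"rot": [0,0,0]}
    - {"delta_pos": [0,0,0.013],"rot": [0,0,0]}
    - {"delta_pos": [0,0,0.01],"rot": [0,0,0]}
    - {"delta_pos": [0,0,0.008],"rot": [0,0,0]}
    - {"delta_pos": [0,0,0.006],"rot": [0,0,0]}
    - {"delta_pos": [0,0,0.003],"rot": [0,0,0]}
    - {"delta_pos": [0,0,0],"rot": [0,0,0]}

```text
time_s: 25.43
ee_pos: [0.577, 0.2882, 0.0625]
ee_rot: [-3.141, 0.0, 1.401]
contact_force: [0.4, -0.1, 0.1]
finger_gap: 0.0001
grasp_force: 0.0
```

jog_arm:
  steps:
    - {"delta_pos": [0,0,0.003],"rot": [0,0,0]}
    - {"delta_pos": [0,0,0.002],"rot": [0,0,0]}
    - {"delta_pos": [0,0,0],"rot": [0,0,0]}

```text
time_s: 25.68
ee_pos: [0.5773, 0.2883, 0.062]
ee_rot: [3.141, 0.0, 1.4]
contact_force: [-6.7, -4.1, 18.5]
finger_gap: -0.0
grasp_force: 9.2
```

jog_arm:
  steps:
    - {"delta_pos": [0,0,-0.03],"rot": [0,0,0]}
    - {"delta_pos": [0,0,-0.09],"rot": [0,0,0]}
    - {"delta_pos": [0,0,-0.09],"rot": [0,0,0]}
    - {"delta_pos": [0,0,-0.09],"rot": [0,0,0]}
    - {"delta_pos": [-0.09,0,0],"rot": [0,0,0]}
    - {"delta_pos": [-0.09,0,0],"rot": [0,0,0]}
    - {"delta_pos": [-0.09,0,0],"rot": [0,0,0]}
    - {"delta_pos": [-0.09,0,0],"rot": [0,0,0]}
    - {"delta_pos": [-0.09,0,0],"rot": [0,0,0]}
    - {"delta_pos": [-0.09,0,0],"rot": [0,0,0]}
    - {"delta_pos": [-0.09,0,0],"rot": [0,0,0]}
    - {"delta_pos": [-0.09,0,0],"rot": [0,0,0]}

```text
time_s: 26.68
ee_pos: [0.5279, 0.0028, 0.1815]
ee_rot: [3.141, -0.0, 1.401]
contact_force: [1.2, 0.4, 0.1]
finger_gap: -0.0002
grasp_force: 0.0
```

jog_arm:
  steps:
    - {"delta_pos": [-0.09,0,0],"rot": [0,0,0]}
    - {"delta_pos": [-0.09,0,0],"rot": [0,0,0]}
    - {"delta_pos": [-0.09,0,0],"rot": [0,0,0]}
    - {"delta_pos": [-0.05,0,0],"rot": [0,0,0]}
    - {"delta_pos": [0,0,0],"rot": [0,0,0]}
    - {"delta_pos": [0,0,0],"rot": [0,0,0]}
    - {"delta_pos": [0,0,0],"rot": [0,0,0]}

```text
time_s: 27.27
ee_pos: [0.5069, -0.121, 0.1811]
ee_rot: [3.141, -0.0, 1.401]
contact_force: [0.9, -0.7, -0.2]
finger_gap: -0.0002
grasp_force: 0.0
```

```bash
python3 hts.py
python3 - <<'E'
from meas import *
S=[]
for n in("side","top"):
    im,d=get_image(n); S.append(im)
    d_,m=data_board(n,{n:im},np.array([.5303,.2545,-.17]),.042);print(n,run(m,[d_],np.array([.5303,.2545,-.17])))
a=cv2.resize(S[0][180:330,60:260],(400,300),interpolation=cv2.INTER_CUBIC);b=cv2.resize(S[1][80:260,80:420],(400,212),interpolation=cv2.INTER_CUBIC)
r=np.zeros((300,800,3),np.uint8);r[:,:400]=a;r[:212,400:]=b;cv2.imwrite('pics/fin.png',r[:,:,::-1])
E
```

```text
a over shoulder mm: plane -0.2 local -0.6 29
b over shoulder mm: plane -0.2 local -0.6 15
c over shoulder mm: plane -0.6 local -1.1 38
d over shoulder mm: plane -0.5 local -0.3 24
side (array([ 0.52879301,  0.25581243, -0.17079483]), np.float64(26.443603515625))
top (array([ 0.53235785,  0.25601715, -0.17257554]), np.float64(8.0458984375))
```

View pics/fin.png

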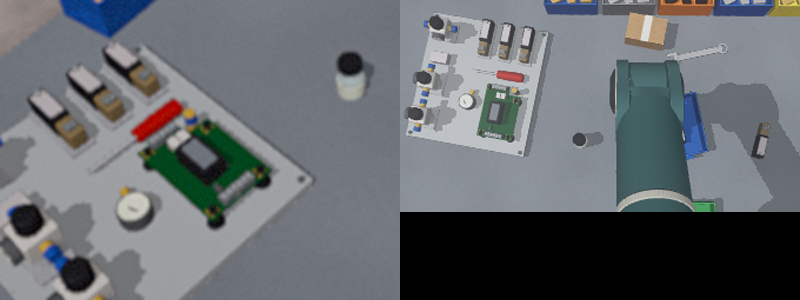

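The board sits flat at shoulder height at all four posts, the brass fitting is in the cut-out at (190,118), and the bystanders are untouched. Handing in.

```bash
python3 -c "
from workcell import *
print(hand_in())"
```

```text
the job is handed in; nothing more can be done
None
```

The loose valve is in the empty blue bin. The board is on its standoffs with the cut-out clearing the brass fitting, pressed beside all four posts until it measured home at each, and the job was handed in at about 27 s.

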